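# Label up, lid caddy on: packing spice tins

## Robot

A 7-joint arm with a two-finger parallel gripper is mounted at the origin on the work surface. World frame = base frame: x ahead of the robot, y to its left, z up, the work surface at z = 0. Lengths are in m, angles in rad, forces in N, time in s.
With the tool pointing down it reaches from about 0.4 to 0.85 m from the base axis. Payload 10.4 kg.
Tool frame: the origin (TCP) lies at the very end of the fingers, on their centre line; the grasp point (between the pads) lies 19 mm behind it; z points along the fingers, y is the direction in which the jaws open and shut (so a half turn about z gives the same grasp; the last joint's range is limited). The gripper opens to 85 mm and grips with 20 to 120 N. Pads are 22 mm wide; open, the fingers measure 114 mm over their backs; the gripper's body (76 mm by 85 mm) begins 54 mm behind the grasp point. The pads swing forward as they close: fully open they stand 13 mm farther back than shut.
Start: joints at [-1.232, 0.332, -0.065, 1.46, 0.022, 1.35, -0.088], TCP at [0.221, 0.585, 0.231] pointing down, gripper open.
Joint ranges: [-2.6, 2.6], [-0.5, 2.12], [-1.47, 1.34], [0.16, 2.42], [-1.27, 4.41], [0.06, 2.06], [-2.6, 2.6]. Speed limits (rad/s): [2.22, 2.22, 2.79, 2.79, 3.14, 3.14, 3.14].

## Interface

Orientations are given as a unit quaternion [x, y, z, w].
In Python, from workcell import get_obs, camera, camera_info, hand_in gives the robot as it stands.
- The arm moves only by the tool move_arm, never from a script. Its argument "moves" is a list of rows, each a list of 3 entries, a list of its own where there are three numbers: the shift along the tool's x, y, z in units of 25 mm (1.0 is 25 mm), then the turn, a rotation vector about the tool's x, y, z in degrees, then the opening, from 0 (shut) to 1 (fully open). A call has 1 to 5 rows; each row shifts and turns the commanded pose from where the row before left it, along the tool's axes as they then stand; what a row does not reach is not made up. A row lasts 1/8 s, in which the tool goes at most 62.5 mm and 10.7 degrees, less where a joint would pass 70% of its speed; a pose out of reach is approached as far as the arm can. A call is refused whole if a number of a shift passes 1 or a number of a turn 10.7, either way. A call with a gripper value outside its range is refused whole. The fingers move at their own pace and stop on an object; "squeeze" is the grip in N (left out, the last holds). Time passes only in rows, so rows that do not move let the fingers close. It gives the time, the measured TCP pose, the force and the opening at its end, in the units of the state.
- get_obs(): the state, without advancing time (a new reading comes with each control period).
- camera(name): name is "scene" or "side" or "wrist"; returns the picture (384x512x3 uint8, red, green, blue); there is no depth.
- camera_info(name): a dict with "fx", "fy", "cx", "cy" (pixels), "D" ([k1, k2, p1, p2, k3] as OpenCV has them; the pictures are not rectified), "origin" and "rotation" of the camera in the world. Camera axes: x right, y down, z forward; pixel columns grow to the right and rows downward; lengths in m; the calibration is good to about 2 mm. A picture is of the moment at which its call begins: read the wrist's pose just before it. camera_info takes no time and is no camera call; for the wrist camera it gives the pose at the moment of the call.
- hand_in(): hands the job in, once; it reports no verdict.
The state is a dict: "clock": time; "joint_pos": joint angles; "joint_velocities": joint speeds; "tau": joint torques, N m; "position": TCP position; "ee_rot": TCP orientation; "ft_force": force on the tool from outside, world axes, zero at the start; "torque": the same for the moment, N m; "grip_width": opening from 0.0 (shut) to 1.0 (fully open).
Only numpy, scipy, OpenCV 4.12 (cv2) and the standard library are available. Lean on these libraries where they do the work, as an engineer would, in place of code of your own. Each camera call takes 0.05 s, during which the arm holds its last target. There are 200 camera calls.

## Task

Pack every hexagonal spice tin lying on the table into the grey crate, each lying flat on the crate's floor with its labelled flat on top: roll a tin over one flat at a time until the label is up. When all are in, turn the white caddy half a turn and stack it on the crate so that its four lugs stand on the rim, instead of dropping through the rim's slots and nesting onto the tins. Leave the pepper mill, the bowl and the bottle where they are.

Things in the scene. Friction and masses are not known exactly. Their poses are not given: they have to be found in the camera images.
- tin_a_mid (a point): centre of a hexagonal metal spice tin (absent in some runs), 62 mm long, 50 mm across flats, 0.08 to 0.17 kg, lying on one flat, this point 25 mm above the table. One of its six flats carries a plain cream paper label, 36 x 24 mm. The x axis runs along the tin (its flat ends are 31 mm either way); the z axis points out through the labelled flat: z straight up = label on top.
- tin_b_mid (a point): centre of a hexagonal metal spice tin (absent in some runs), 62 mm long, 50 mm across flats, 0.08 to 0.17 kg, lying on one flat, this point 25 mm above the table. One of its six flats carries a plain cream paper label, 36 x 24 mm. The x axis runs along the tin (its flat ends are 31 mm either way); the z axis points out through the labelled flat: z straight up = label on top.
- tin_c_mid (a point): centre of a hexagonal metal spice tin (absent in some runs), 62 mm long, 50 mm across flats, 0.08 to 0.17 kg, lying on one flat, this point 25 mm above the table. One of its six flats carries a plain cream paper label, 36 x 24 mm. The x axis runs along the tin (its flat ends are 31 mm either way); the z axis points out through the labelled flat: z straight up = label on top.
- tin_d_mid (a point): centre of a hexagonal metal spice tin (absent in some runs), 62 mm long, 50 mm across flats, 0.08 to 0.17 kg, lying on one flat, this point 25 mm above the table. One of its six flats carries a plain cream paper label, 36 x 24 mm. The x axis runs along the tin (its flat ends are 31 mm either way); the z axis points out through the labelled flat: z straight up = label on top.
- crate: open grey plastic crate, loose, 0.8 kg, outside 232 mm (x) x 204 mm (y) x 78 mm high, walls 8 mm, floor 5 mm, inside 216 x 188 mm: room for three tins lying across it (along its y) at about x = -70, 0, +70 mm. Origin: centre of its underside, z up. Each long wall has two open slots in its rim, 30 mm wide, 45 mm deep, centred at x = +60 and x = -20 mm.
- caddy: white plastic caddy, an open tote 200 mm (x) x 174 mm (y) x 60 mm high, 0.3 to 0.5 kg, loose on the table, its x roughly along the crate's at the start. Origin: centre of its underside, z up. Four lugs (18 mm along x, undersides 14 mm above the caddy's) stick out 21 mm from the long walls, two a side at x = +60 and -20 mm, like the crate's slots.
- caddy_grip (a point): centre of the caddy's handle bar, same axes as the caddy, 80 mm above its underside; the bar runs along x, 110 mm long, 14 mm thick, 20 mm high. x axes alike, the lugs drop through the slots (nests). x axes opposed, the lugs stand on the rim, the underside 14 mm down in the mouth (8 mm play in x, 7 in y), this point 144 mm above the crate's underside.
- caddy_end (a point): middle of the caddy's short rim at the end nearer the x = +60 mm lugs: 100 mm along the caddy's x from the handle centre and 20 mm lower; it tells which way round the caddy stands
- mill: bystander: wooden pepper mill, 120 mm tall, 52 mm wide; origin at the centre of its foot
- bowl: bystander: steel bowl, 130 mm wide, 55 mm high; origin at the centre of its underside
- sauce: bystander: clear bottle, 130 mm tall, 54 mm wide; origin at the centre of its underside
- tin_a: the same tin as tin_a_mid, by another origin: the centre of the flat that was underneath at the start; its x axis runs along the tin. Each flat is 29 mm wide; 58 mm across corners.
- tin_b: the same tin as tin_b_mid, by another origin: the centre of the flat that was underneath at the start; its x axis runs along the tin. Each flat is 29 mm wide; 58 mm across corners.
- tin_c: the same tin as tin_c_mid, by another origin: the centre of the flat that was underneath at the start; its x axis runs along the tin. Each flat is 29 mm wide; 58 mm across corners.
- tin_d: the same tin as tin_d_mid, by another origin: the centre of the flat that was underneath at the start; its x axis runs along the tin. Each flat is 29 mm wide; 58 mm across corners.
Things that resemble listed ones, but are neither listed nor needed, are in the scene too. Leave any pink or purple look-alike of the tin_d alone.

How it is judged:
By the outcome, as a careful person would: the job done as asked, in the order asked, and still so for the second after the job is handed in, with the robot touching nothing.
Of tin_a, tin_b, tin_c, tin_d only 2 to 3 are there at a start; the rules pass over those that are not, and their reading is None.
At some moment in a run one of tin_a, tin_b, tin_c, tin_d, caddy may be knocked a few centimetres aside while the robot is not near it.
Once in a run the grip may slacken for a moment while it holds something.
It also fails if it takes over 210 s, if anything falls off the work surface, if the arm or the gripper's body presses on something with over 40 N, if the wrist force passes 120 N, or if a joint passes its speed limit or range.

## Working session

There is one attempt and no reset: what is moved stays moved. The work goes in short steps, Python scripts to look and compute and a tool call to move; the robot and the scene stay as the last step left them, time stands still between calls to the robot, and variables do not carry over. Pictures are saved under pics/ and viewed, about 12 in all and at most 16, crops included, and the job is handed in when it is done.

Besides the shell and the picture viewer there is one more tool, called after "Call:" in YAML: its name, and indented under it one key for each argument. move_arm: Moves the arm, as the interface text tells. Its arguments: {"type":"object","properties":{"moves":{"type":"array","items":{"type":"array"}},"squeeze":{"type":"number"}},"required":["moves"]}

```bash
ls; mkdir -p pics; cat > h.py <<'E'
import numpy as np, cv2, json
from workcell import get_obs, camera, camera_info, hand_in
from scipy.spatial.transform import Rotation as R
def info(n):
    c=camera_info(n); K=np.array([[c['fx'],0,c['cx']],[0,c['fy'],c['cy']],[0,0,1.]])
    return K,np.array(c['D'],float),np.array(c['origin'],float),np.array(c['rotation'],float)
def ray(px,I):
    K,D,o,r=I
    u=cv2.undistortPoints(np.array(px,float).reshape(-1,1,2),K,D).reshape(-1,2)
    return o,(r@np.c_[u,np.ones(len(u))].T).T
def onz(px,z,I):
    o,d=ray(px,I); return o+d*((z-o[2])/d[:,2])[:,None]
def proj(P,I):
    K,D,o,r=I
    p,_=cv2.projectPoints((np.array(P,float).reshape(-1,3)-o)@r,np.zeros(3),np.zeros(3),K,D); return p.reshape(-1,2)
def snap(n,f,s=1.5):
    I=info(n); im=camera(n); np.savez('pics/'+f+'.npz',im=im,K=I[0],D=I[1],o=I[2],r=I[3])
    cv2.imwrite('pics/'+f+'.png',cv2.resize(im[:,:,::-1],None,fx=s,fy=s)); return im,I
def load(f):
    z=np.load('pics/'+f+'.npz'); return z['im'],(z['K'],z['D'],z['o'],z['r'])
def st():
    o=get_obs(); r=R.from_quat(o['ee_rot']).as_matrix()
    print('t',round(o['clock'],2),'pos',np.round(o['position'],4),'w',round(o['grip_width'],3),'F',np.round(o['ft_force'],1)); print(np.round(r,3)); print('q',np.round(o['joint_pos'],2)); return o,r
E
python3 - <<'E'
from h import *
st(); 
for n in ('scene','side','wrist'):
    im,I=snap(n,n+'0'); print(n,I[0][0,0],I[2],np.round(I[3],2).tolist())
E
```

```text
pics
t 0.0 pos [0.2211 0.5842 0.2305] w 0.998 F [-0.8  0.1  0.4]
[[-0.935  0.354 -0.   ]
 [ 0.354  0.935 -0.001]
 [-0.    -0.001 -1.   ]]
q [-1.23  0.33 -0.06  1.46  0.02  1.35 -0.09]
scene 456.20479437961603 [1.41603472 0.32692322 0.76166303] [0.5, 0.74, -0.37, -0.26]
side 486.421383393908 [-0.13125627 -0.64150724  0.87186704] [0.83, -0.37, 0.16, -0.38]
wrist 307.4072757259934 [0.14908731 0.61221049 0.37353752] [0.81, 0.56, 0.09, 0.13]
```

```bash
sed -i "s/np.array(c\['rotation'\],float)/R.from_quat(c['rotation']).as_matrix()/" h.py
python3 - <<'E'
from h import *
for n in ('scene','side','wrist'):
    im,I=load(n+'0'); np.savez('pics/'+n+'0.npz',im=im,K=I[0],D=I[1],o=I[2],r=R.from_quat(I[3]).as_matrix())
E
```

```text
(no output)
```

View pics/scene0.png

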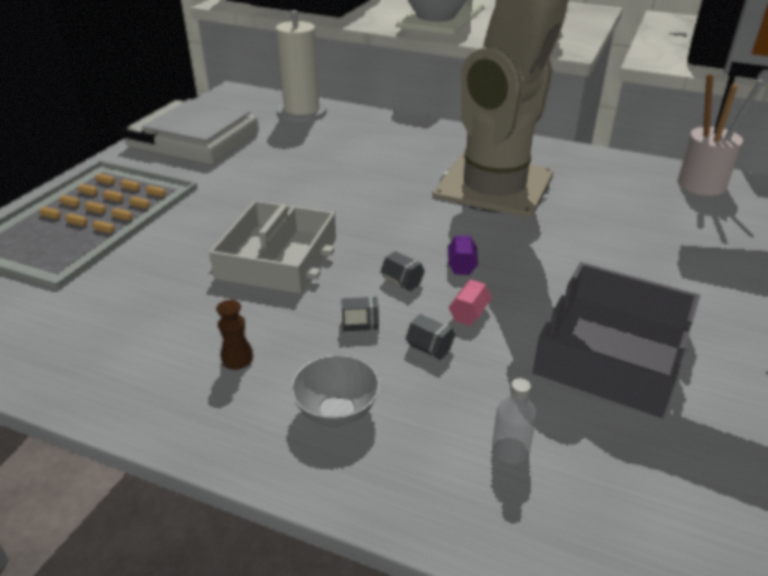

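View pics/side0.png

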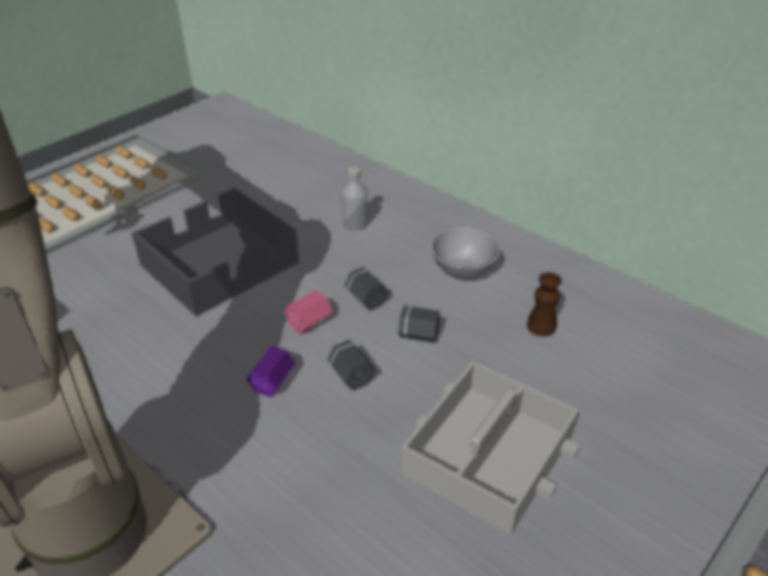

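```bash
python3 - <<'E'
from h import *
im,I=load('scene0'); a=im[150:250,215:330]
im2,I2=load('side0'); b=im2[165:265,205:320]
e=lambda x: np.clip(cv2.resize(x,None,fx=3.4,fy=3.4,interpolation=cv2.INTER_CUBIC).astype(float)*1.7,0,255).astype(np.uint8)
cv2.imwrite('pics/c1.png',np.hstack([e(a),e(b)])[:,:,::-1])
for nm,px,px2 in (('A',(403,270),(352,364)),('B',(359,316),(419,323)),('C',(430,336),(367,288))):
    print(nm,onz(np.array(px)/1.5,.025,I),onz(np.array(px2)/1.5,.025,I2))
# crate rim / caddy corners from both
print('crate rim scene',onz(np.array([(585,266),(698,295),(665,408),(540,362)])/1.5,[.078],I).round(3).tolist())
print('crate rim side',onz(np.array([(134,236),(234,190),(299,249),(194,300)])/1.5,.078,I2).round(3).tolist())
print('caddy scene',onz(np.array([(260,204),(336,211),(302,264),(215,252)])/1.5,.06,I).round(3).tolist())
print('caddy side',onz(np.array([(405,450),(475,366),(578,411),(514,510)])/1.5,.06,I2).round(3).tolist())
print('lugs scene(335,250),(327,250),(313,273) z.02',onz(np.array([(328,250),(313,273)])/1.5,.02,I).round(3).tolist())
print('lugs side',onz(np.array([(570,447),(546,486),(422,420),(450,388)])/1.5,.02,I2).round(3).tolist())
for n,p in (('mill',(237,360)),('bowl',(337,408)),('bottle',(512,455)),('pink',(470,303)),('purple',(463,255))): print(n,onz(np.array(p)/1.5,.0 if n!='pink' and n!='purple' else .025,I).round(3))
E
```

```text
A [[ 0.44278051 -0.05291307  0.025     ]] [[ 0.44357575 -0.05349164  0.025     ]]
B [[ 0.59866596 -0.07084136  0.025     ]] [[ 0.5901549  -0.07146894  0.025     ]]
C [[0.60005342 0.05863712 0.025     ]] [[0.59916689 0.05828476 0.025     ]]
crate rim scene [[0.375, 0.264, 0.078], [0.385, 0.452, 0.078], [0.674, 0.424, 0.078], [0.65, 0.247, 0.078]]
crate rim side [[0.375, 0.44, 0.078], [0.6, 0.425, 0.078], [0.552, 0.181, 0.078], [0.338, 0.209, 0.078]]
caddy scene [[0.388, -0.39, 0.06], [0.352, -0.236, 0.06], [0.544, -0.208, 0.06], [0.573, -0.372, 0.06]]
caddy side [[0.35, -0.245, 0.06], [0.543, -0.221, 0.06], [0.569, -0.384, 0.06], [0.372, -0.409, 0.06]]
lugs scene(335,250),(327,250),(313,273) z.02 [[0.432, -0.215, 0.02], [0.512, -0.206, 0.02]]
lugs side [[0.537, -0.398, 0.02], [0.458, -0.408, 0.02], [0.433, -0.208, 0.02], [0.512, -0.2, 0.02]]
mill [[ 0.751 -0.218  0.   ]]
bowl [[ 0.783 -0.022  0.   ]]
bottle [[0.767 0.244 0.   ]]
pink [[0.489 0.093 0.025]]
purple [[0.35  0.035 0.025]]
```

View pics/c1.png

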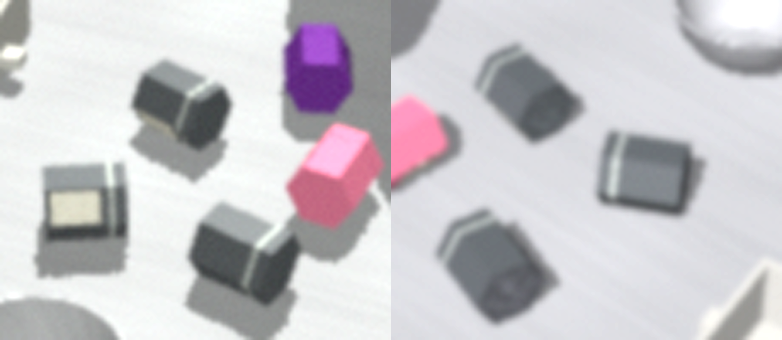

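```bash
cat >> h.py <<'E'
def tool(yaw,lean=0,ldir=None):
    """tool x at world azimuth yaw (deg), z down; lean: rotate about tool y (deg); + tips the fingers along +x tool"""
    y=np.radians(yaw); r=np.array([[np.cos(y),np.sin(y),0],[np.sin(y),-np.cos(y),0],[0,0,-1]])
    return r@R.from_euler('y',lean,degrees=True).as_matrix()
def plan(p,r,g=1,first=None):
    """rows to get from first (or the measured pose) to pose p,r"""
    if first is None: o=get_obs(); first=(np.array(o['position']),R.from_quat(o['ee_rot']).as_matrix())
    p0,r0=first; p=np.array(p,float); rv=R.from_matrix(r0.T@r).as_rotvec(degrees=True)
    n=max(int(np.ceil(np.abs(rv).max()/10.6)),1)
    while True:
        rows=[]; rc=r0
        for i in range(n):
            rows.append([np.round(rc.T@((p-p0)/n)/.025,2).tolist(),np.round(rv/n,1).tolist(),g]); rc=rc@R.from_rotvec(rv/n,degrees=True).as_matrix()
        if max(np.abs(x[0]).max() for x in rows)<=1: break
        n+=1
    print(n,'rows'); 
    if np.abs(rv).max()<.2: print(rows[0],'x',n)
    else:
        for x in rows: print(x)
    return p,r
E
python3 - <<'E'
from h import *
_,I=load('wrist0'); print(I[3].round(2))
a=plan([.40,.33,.36],tool(0))
E
```

```text
[[ 0.35  0.89  0.28]
 [ 0.94 -0.34 -0.11]
 [-0.    0.3  -0.95]]
16 rows
[[-0.64, -0.44, -0.32], [-0.0, 0.0, 10.0], 1]
[[-0.71, -0.32, -0.32], [-0.0, 0.0, 10.0], 1]
[[-0.75, -0.19, -0.32], [-0.0, 0.0, 10.0], 1]
[[-0.78, -0.06, -0.32], [-0.0, 0.0, 10.0], 1]
[[-0.77, 0.08, -0.32], [-0.0, 0.0, 10.0], 1]
[[-0.75, 0.21, -0.32], [-0.0, 0.0, 10.0], 1]
[[-0.7, 0.34, -0.32], [-0.0, 0.0, 10.0], 1]
[[-0.63, 0.45, -0.32], [-0.0, 0.0, 10.0], 1]
[[-0.55, 0.55, -0.32], [-0.0, 0.0, 10.0], 1]
[[-0.44, 0.64, -0.32], [-0.0, 0.0, 10.0], 1]
[[-0.32, 0.71, -0.32], [-0.0, 0.0, 10.0], 1]
[[-0.2, 0.75, -0.32], [-0.0, 0.0, 10.0], 1]
[[-0.06, 0.77, -0.32], [-0.0, 0.0, 10.0], 1]
[[0.07, 0.77, -0.32], [-0.0, 0.0, 10.0], 1]
[[0.2, 0.75, -0.32], [-0.0, 0.0, 10.0], 1]
[[0.33, 0.7, -0.32], [-0.0, 0.0, 10.0], 1]
```

Call:
move_arm:
  moves:
    - [[-0.6,-0.4,-0.3],[0,0,10],1]
    - [[-0.7,-0.3,-0.3],[0,0,10],1]
    - [[-0.75,-0.2,-0.3],[0,0,10],1]
    - [[-0.8,0,-0.3],[0,0,10],1]
    - [[-0.8,0.1,-0.3],[0,0,10],1]

```text
clock: 0.78
position: [0.2788, 0.5061, 0.2688]
ee_rot: [0.581, 0.814, -0.0, 0.0]
ft_force: [0.2, 0.9, -0.1]
grip_width: 1.001
```

Call:
move_arm:
  moves:
    - [[-0.75,0.2,-0.3],[0,0,10],1]
    - [[-0.7,0.35,-0.3],[0,0,10],1]
    - [[-0.65,0.45,-0.3],[0,0,10],1]
    - [[-0.55,0.55,-0.3],[0,0,10],1]
    - [[-0.45,0.65,-0.3],[0,0,10],1]

```text
clock: 1.4
position: [0.3343, 0.4255, 0.3064]
ee_rot: [0.871, 0.492, -0.0, 0.0]
ft_force: [-0.2, -0.1, 0.7]
grip_width: 0.998
```

Call:
move_arm:
  moves:
    - [[-0.3,0.7,-0.3],[0,0,10],1]
    - [[-0.2,0.75,-0.3],[0,0,10],1]
    - [[-0.05,0.75,-0.3],[0,0,10],1]
    - [[0.05,0.75,-0.3],[0,0,10],1]
    - [[0.2,0.75,-0.3],[0,0,10],1]

```text
clock: 2.02
position: [0.3884, 0.347, 0.3438]
ee_rot: [0.997, 0.078, -0.0, 0.0]
ft_force: [-0.1, 1.2, 0.0]
grip_width: 1.0
```

Call:
move_arm:
  moves:
    - [[0.3,0.7,-0.3],[0,0,9],1]
    - [[0,0,0],[0,0,0],1]

```text
clock: 2.28
position: [0.3994, 0.3306, 0.3518]
ee_rot: [1.0, 0.002, 0.0, -0.0]
ft_force: [0.7, 0.1, -0.6]
grip_width: 0.999
```

```bash
python3 - <<'E'
from h import *
st(); snap('wrist','w1')
E
```

```text
t 2.27 pos [0.3994 0.3306 0.3518] w 0.999 F [ 0.7  0.1 -0.6]
[[ 1.     0.003  0.001]
 [ 0.003 -1.     0.001]
 [ 0.001 -0.001 -1.   ]]
q [-1.1   0.05  0.34  1.55 -0.02  1.55 -2.33]
```

View pics/w1.png

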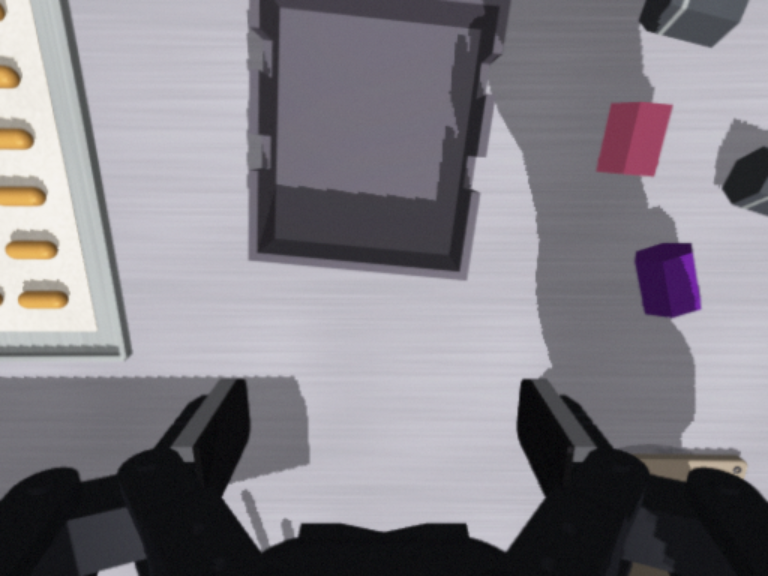

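```bash
python3 - <<'E'
from h import *
im,I=load('w1')
P=onz(np.array([(249,259),(466,279),(278,8)])/1.5,.078,I); print(P.round(4))
v=P[1]-P[0]; print(np.linalg.norm(v[:2])); yaw=np.arctan2(v[1],v[0])+np.pi/2
ex=np.array([np.cos(yaw),np.sin(yaw)]); c=(P[0]+P[1])[:2]/2+ex*.116; print('yaw',np.degrees(yaw),'c',c)
# floor corner check: inner floor px (276,186..) 
ey=np.array([-ex[1],ex[0]])
w=lambda x,y,z:np.r_[c+ex*x+ey*y,z]
print(proj([w(108,94,.005),w(108,-94,.005),w(116,-102,.078),w(116,102,.078),w(-116,102,.078),w(-20,102,.078),w(60,102,.078)],I)*1.5)
# tin moves
a=plan([.50,-.02,.33],tool(0))
E
```

```text
[[0.3798 0.4548 0.078 ]
 [0.3614 0.2534 0.078 ]
 [0.5819 0.4145 0.078 ]]
0.20224962271117408
yaw -5.2302694042771 c [0.48611347 0.34348546]
[[   1863.48428961    2270.5521508 ]
 [  -2008.531969      2468.60933359]
 [  -2028.0028215     2463.4587096 ]
 [   1875.74924974    2265.23163624]
 [  -1931.93751428    2371.08396579]
 [-243330.19147897   23078.60277196]
 [   3954.14038935    2766.28858659]]
15 rows
[[0.26, 0.94, 0.06], [-0.0, 0.0, 0.0], 1]
[[0.26, 0.94, 0.06], [-0.0, 0.0, 0.0], 1]
[[0.26, 0.94, 0.06], [-0.0, 0.0, 0.0], 1]
[[0.27, 0.94, 0.06], [-0.0, 0.0, 0.0], 1]
[[0.27, 0.94, 0.06], [-0.0, 0.0, 0.0], 1]
[[0.27, 0.94, 0.06], [-0.0, 0.0, 0.0], 1]
[[0.27, 0.94, 0.06], [-0.0, 0.0, 0.0], 1]
[[0.27, 0.94, 0.06], [-0.0, 0.0, 0.0], 1]
[[0.27, 0.94, 0.06], [-0.0, 0.0, 0.0], 1]
[[0.27, 0.94, 0.06], [-0.0, 0.0, 0.0], 1]
[[0.27, 0.94, 0.06], [-0.0, 0.0, 0.0], 1]
[[0.27, 0.94, 0.06], [-0.0, 0.0, 0.0], 1]
[[0.27, 0.94, 0.06], [-0.0, 0.0, 0.0], 1]
[[0.27, 0.94, 0.06], [-0.0, 0.0, 0.0], 1]
[[0.27, 0.94, 0.06], [-0.0, 0.0, 0.0], 1]
```

Call:
move_arm:
  moves:
    - [[0.27,0.94,0.06],[0,0,0],1]
    - [[0.27,0.94,0.06],[0,0,0],1]
    - [[0.27,0.94,0.06],[0,0,0],1]
    - [[0.27,0.94,0.06],[0,0,0],1]
    - [[0.27,0.94,0.06],[0,0,0],1]

```text
clock: 2.95
position: [0.4327, 0.2132, 0.3433]
ee_rot: [1.0, 0.004, -0.0, 0.0]
ft_force: [0.4, 0.9, 0.8]
grip_width: 0.998
```

Call:
move_arm:
  moves:
    - [[0.27,0.94,0.06],[0,0,0],1]
    - [[0.27,0.94,0.06],[0,0,0],1]
    - [[0.27,0.94,0.06],[0,0,0],1]
    - [[0.27,0.94,0.06],[0,0,0],1]
    - [[0.27,0.94,0.06],[0,0,0],1]

```text
clock: 3.58
position: [0.4669, 0.0959, 0.3358]
ee_rot: [1.0, 0.004, -0.0, -0.0]
ft_force: [0.5, -1.6, -0.0]
grip_width: 0.997
```

Call:
move_arm:
  moves:
    - [[0.27,0.94,0.06],[0,0,0],1]
    - [[0.27,0.94,0.06],[0,0,0],1]
    - [[0.27,0.94,0.06],[0,0,0],1]
    - [[0.27,0.94,0.06],[0,0,0],1]
    - [[0.27,0.94,0.06],[0,0,0],1]

```text
clock: 4.2
position: [0.5012, -0.0213, 0.3283]
ee_rot: [1.0, 0.004, -0.0, -0.0]
ft_force: [0.1, 0.2, -0.1]
grip_width: 1.0
```

```bash
python3 - <<'E'
from h import *
im,I=load('w1'); yaw=np.radians(-5.23); ex=np.array([np.cos(yaw),np.sin(yaw)]); ey=np.array([-ex[1],ex[0]]); c=np.array([.486,.3435])
w=lambda x,y,z:np.r_[c+ex*x+ey*y,z]
print((proj([w(.108,.094,.005),w(.108,-.094,.005),w(-.116,.102,.078),w(-.02,.102,.078),w(.06,.102,.078),w(-.116,-.102,.078)],I)*1.5).round())
st(); snap('wrist','w2')
E
```

```text
[[280.   6.]
 [481.  28.]
 [248. 259.]
 [249. 150.]
 [249.  46.]
 [467. 279.]]
t 4.2 pos [ 0.5012 -0.0213  0.3283] w 1.0 F [ 0.1  0.2 -0.1]
[[ 1.     0.008 -0.001]
 [ 0.008 -1.     0.   ]
 [-0.001 -0.    -1.   ]]
q [-0.76 -0.01  0.72  1.65  0.01  1.5  -1.61]
```

View pics/w2.png

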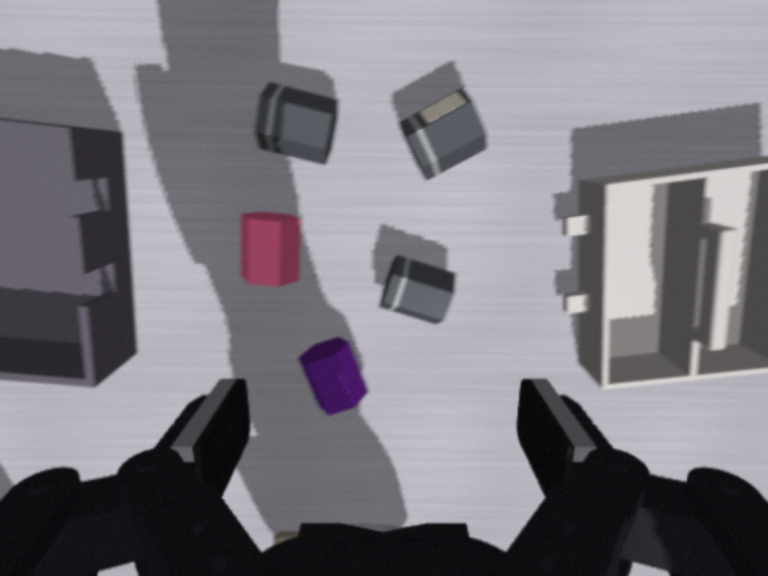

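```bash
python3 - <<'E'
from h import *
im,I=load('w2')
a=im[35:225,160:335]
e=cv2.resize(np.clip(a.astype(float)*1.4,0,255).astype(np.uint8),None,fx=3.1,fy=3.1,interpolation=cv2.INTER_CUBIC)
for k in range(0,180,20): cv2.putText(e,str(160+k),(int(k*3.1),10),0,.35,(255,0,0)); cv2.line(e,(int(k*3.1),0),(int(k*3.1),588),(255,0,0) if k%100==0 else (230,160,160),1)
for k in range(5,190,20): cv2.putText(e,str(35+k),(0,int(k*3.1)),0,.35,(255,0,0)); cv2.line(e,(0,int(k*3.1)),(542,int(k*3.1)),(230,160,160),1)
cv2.imwrite('pics/c2.png',e[:,:,::-1])
E
```

```text
(no output)
```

View pics/c2.png

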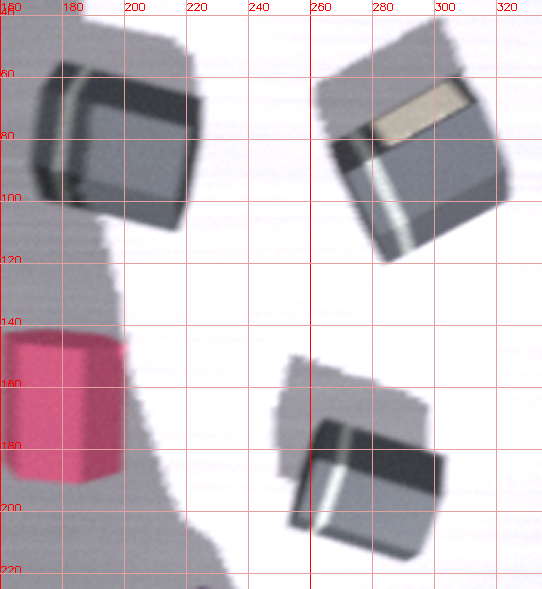

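```bash
python3 - <<'E'
from h import *
im,I=load('w2'); f=lambda p:np.array(p)/3.1+[160,35]
for n,c,d in (('A',(367,508),(110,34)),('B',(428,175),(133,-72)),('C',(125,143),(141,35))):
    c=np.array(c,float); d=np.array(d)/2.
    P=onz(f([c,c-d,c+d]),.05,I); v=P[2]-P[1]; print(n,P[0].round(3),'axis az',np.degrees(np.arctan2(v[1],v[0]))%180)
# silhouette extents
g=im.astype(int).max(2)
E
```

```text
A [ 0.442 -0.054  0.05 ] axis az 72.59517307766198
B [ 0.589 -0.075  0.05 ] axis az 117.95362183169262
C [0.6  0.05 0.05] axis az 77.37557452928402
```

```bash
python3 - <<'E'
from h import *
plan([.591,-.073,.13],tool(28))
E
```

```text
8 rows
[[0.45, 0.24, 0.99], [0.0, 0.0, -3.5], 1]
[[0.43, 0.27, 0.99], [0.0, 0.0, -3.5], 1]
[[0.41, 0.29, 0.99], [0.0, 0.0, -3.5], 1]
[[0.4, 0.32, 0.99], [0.0, 0.0, -3.5], 1]
[[0.38, 0.34, 0.99], [0.0, 0.0, -3.5], 1]
[[0.35, 0.36, 0.99], [0.0, 0.0, -3.5], 1]
[[0.33, 0.39, 0.99], [0.0, 0.0, -3.5], 1]
[[0.31, 0.41, 0.99], [0.0, 0.0, -3.5], 1]
```

Call:
move_arm:
  moves:
    - [[0.45,0.25,1],[0,0,-3.5],1]
    - [[0.43,0.27,1],[0,0,-3.5],1]
    - [[0.41,0.29,1],[0,0,-3.5],1]
    - [[0.4,0.32,1],[0,0,-3.5],1]
    - [[0.38,0.34,1],[0,0,-3.5],1]

```text
clock: 4.88
position: [0.5575, -0.0504, 0.2025]
ee_rot: [0.988, 0.157, -0.0, -0.0]
ft_force: [-1.2, 1.0, -0.1]
grip_width: 0.999
```

Call:
move_arm:
  moves:
    - [[0.35,0.36,1],[0,0,-3.5],1]
    - [[0.33,0.39,1],[0,0,-3.5],1]
    - [[0.31,0.41,0.9],[0,0,-3.5],1]
    - [[0,0,0],[0,0,0],1]

```text
clock: 5.38
position: [0.59, -0.0688, 0.1293]
ee_rot: [0.97, 0.245, -0.002, -0.0]
ft_force: [0.7, 0.3, 0.6]
grip_width: 1.001
```

```bash
python3 - <<'E'
from h import *
st(); im,I=snap('wrist','w3',1)
o=get_obs(); p=np.array(o['position'])
P=[[*p[:2],.05],[*p[:2],.0]]; print(proj(P,I))
for q in proj([[*p[:2],.05]],I): cv2.circle(im,tuple(int(x) for x in q),3,(255,0,0),1)
cv2.imwrite('pics/w3.png',im[:,:,::-1])
E
```

```text
t 5.38 pos [ 0.59   -0.0688  0.1293] w 1.001 F [0.7 0.3 0.6]
[[ 0.88   0.475 -0.004]
 [ 0.475 -0.88  -0.001]
 [-0.004 -0.001 -1.   ]]
q [-0.52  0.4   0.69  1.7  -0.28  1.14 -0.82]
[[256.28968599 204.45933551]
 [256.1308825  186.70270126]]
```

View pics/w3.png

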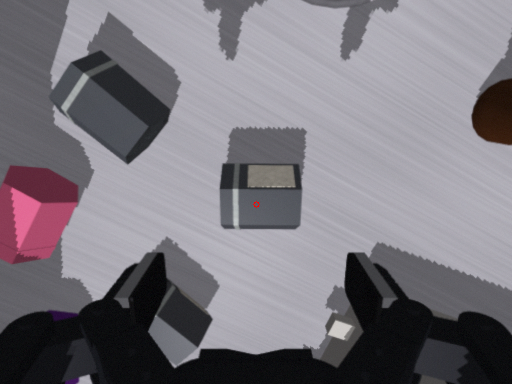

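Call:
move_arm:
  moves:
    - [[-0.07,0.15,1],[0,0,0],1]
    - [[0,0,1],[0,0,0],1]
    - [[0,0,1],[0,0,0],1]
    - [[0,0,1],[0,0,0],1]
    - [[0,0,0.93],[0,0,0],1]

```text
clock: 6.05
position: [0.5918, -0.072, 0.0086]
ee_rot: [0.97, 0.244, 0.001, -0.0]
ft_force: [-0.7, -0.3, -0.5]
grip_width: 1.002
```

Call:
move_arm:
  moves:
    - [[0,0,0],[0,0,0],1]
    - [[0,0,0],[0,0,0],0]
    - [[0,0,0],[0,0,0],0]
    - [[0,0,0],[0,0,0],0]
    - [[0,0,0],[0,0,0],0]
  squeeze: 60

```text
clock: 6.68
position: [0.5927, -0.0726, 0.0099]
ee_rot: [0.97, 0.244, 0.001, 0.0]
ft_force: [-0.6, -0.0, 8.0]
grip_width: 0.714
```

```bash
python3 - <<'E'
from h import *
o,r=st()
E
```

```text
t 6.67 pos [ 0.5927 -0.0726  0.0099] w 0.714 F [-0.6 -0.   8. ]
[[ 0.881  0.474  0.003]
 [ 0.474 -0.881  0.001]
 [ 0.003  0.001 -1.   ]]
q [-0.44  0.56  0.62  1.78 -0.4   0.93 -0.73]
```

Call:
move_arm:
  moves:
    - [[0,0,-1],[0,0,0],0]
    - [[0,0,-1],[0,0,0],0]
    - [[0,0,-1],[0,10,0],0]
    - [[0,0,-0.5],[0,10,0],0]
    - [[0,0,0],[0,10,0],0]

```text
clock: 7.3
position: [0.5905, -0.0735, 0.0982]
ee_rot: [0.937, 0.237, 0.25, -0.063]
ft_force: [0.3, 1.6, -0.7]
grip_width: 0.72
```

Call:
move_arm:
  moves:
    - [[0,0,0],[0,10,0],0]
    - [[0,0,0],[0,10,0],0]
    - [[0,0,0],[0,10,0],0]
    - [[0,0,0],[0,0,0],0]

```text
clock: 7.8
position: [0.5833, -0.0735, 0.0758]
ee_rot: [0.914, 0.233, 0.319, -0.095]
ft_force: [-0.2, -0.4, -1.5]
grip_width: 0.715
```

```bash
python3 - <<'E'
from h import *
o,r=st()
C=np.array([.60,-.06,.025+.003]); t=tool(28,60); plan(C+.0155*t[:,2],t,0)
im,I=snap('scene','s1',1); cv2.imwrite('pics/s1.png',cv2.resize(im[130:290,130:330],None,fx=3,fy=3)[:,:,::-1])
E
```

```text
t 7.8 pos [ 0.5833 -0.0735  0.0758] w 0.715 F [-0.2 -0.4 -1.5]
[[ 0.688  0.487  0.539]
 [ 0.366 -0.873  0.322]
 [ 0.627 -0.024 -0.778]]
q [ 0.23  0.22  0.11  2.16 -1.12  0.59  0.17]
3 rows
[[-0.11, -0.03, 0.87], [-0.6, 7.1, -0.1], 0]
[[-0.21, -0.04, 0.85], [-0.6, 7.1, -0.1], 0]
[[-0.31, -0.05, 0.81], [-0.6, 7.1, -0.1], 0]
```

View pics/s1.png

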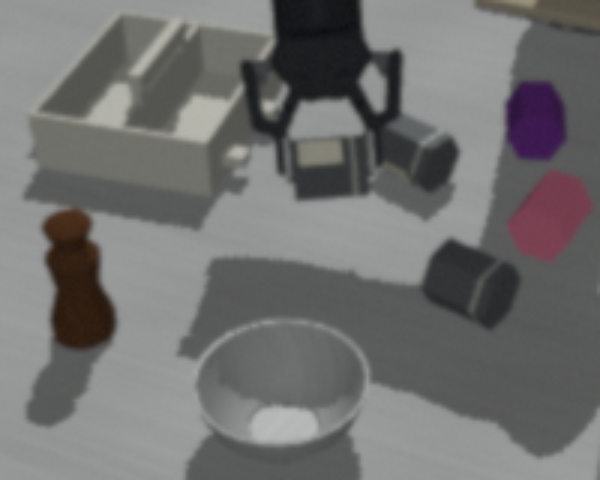

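```bash
python3 - <<'E'
from h import *
C=np.array([.65,-.085,.08]); t=tool(-7,58); plan(C+.0155*t[:,2],t,0)
E
```

```text
3 rows
[[0.62, 0.68, 0.56], [-9.4, 6.3, 7.7], 0]
[[0.63, 0.49, 0.72], [-9.4, 6.3, 7.7], 0]
[[0.59, 0.28, 0.85], [-9.4, 6.3, 7.7], 0]
```

Call:
move_arm:
  moves:
    - [[0.62,0.68,0.56],[-9.4,6.3,7.7],0]
    - [[0.63,0.49,0.72],[-9.4,6.3,7.7],0]
    - [[0.59,0.28,0.85],[-9.4,6.3,7.7],0]
    - [[0,0,0],[0,0,0],0]

```text
clock: 8.35
position: [0.6061, -0.0714, 0.0403]
ee_rot: [0.92, 0.172, 0.345, -0.066]
ft_force: [0.3, 0.2, -2.4]
grip_width: 0.718
```

```bash
python3 - <<'E'
from h import *
o,r=st(); print('lean',np.degrees(np.arccos(-r[2,2])))
C=np.array([.65,-.085,.03]); t=tool(-7,58); plan(C+.0155*t[:,2],t,0)
E
```

```text
t 8.35 pos [ 0.6061 -0.0714  0.0403] w 0.718 F [ 0.3  0.2 -2.4]
[[ 0.703  0.363  0.612]
 [ 0.272 -0.932  0.24 ]
 [ 0.658 -0.003 -0.753]]
q [ 0.8   0.34 -0.58  2.18 -1.22  0.26  0.25]
lean 41.1270341355458
3 rows
[[0.32, 0.47, 0.6], [-7.2, 5.5, 6.1], 0]
[[0.3, 0.35, 0.68], [-7.2, 5.5, 6.1], 0]
[[0.26, 0.23, 0.75], [-7.2, 5.5, 6.1], 0]
```

Call:
move_arm:
  moves:
    - [[-0.3,0,0.33],[0,0,0],0]
    - [[-0.3,0,0.33],[0,0,0],0]
    - [[0,0,0],[0,0,0],0]

```text
clock: 8.72
position: [0.6063, -0.0728, 0.0179]
ee_rot: [0.92, 0.173, 0.345, -0.065]
ft_force: [-0.2, 0.4, 0.5]
grip_width: 0.722
```

```bash
python3 - <<'E'
from h import *
o,r=st(); print('lean',np.degrees(np.arccos(-r[2,2])), (np.array(o['position'])-.0155*r[:,2]))
E
```

```text
t 8.72 pos [ 0.6063 -0.0728  0.0179] w 0.722 F [-0.2  0.4  0.5]
[[ 0.702  0.364  0.612]
 [ 0.274 -0.932  0.238]
 [ 0.657  0.001 -0.754]]
q [ 0.92  0.43 -0.7   2.18 -1.24  0.18  0.33]
lean 41.04937447783656 [ 0.5968154  -0.07652426  0.02963834]
```

Call:
move_arm:
  moves:
    - [[-0.08,0,0.1],[0,0,0],0]
    - [[0,0,0],[0,0,0],1]
    - [[0,0,0],[0,0,0],1]
    - [[0,0,0],[0,0,0],1]

```text
clock: 9.22
position: [0.6056, -0.0721, 0.0146]
ee_rot: [0.92, 0.173, 0.345, -0.065]
ft_force: [-0.6, 0.3, -0.4]
grip_width: 1.002
```

Call:
move_arm:
  moves:
    - [[0,0,-1],[0,0,0],1]
    - [[0,0,-1],[0,0,0],1]
    - [[0,0,-1],[0,-10,0],1]
    - [[0,0,-1],[0,-10,0],1]
    - [[0,0,-1],[0,-10,0],1]

```text
clock: 9.85
position: [0.5551, -0.0774, 0.0822]
ee_rot: [0.955, 0.196, 0.213, -0.062]
ft_force: [-0.0, 1.1, -0.5]
grip_width: 0.996
```

```bash
python3 - <<'E'
from h import *
st(); im,I=snap('wrist','w4',1)
cv2.imwrite('pics/w4.png',im[:,:,::-1])
E
```

```text
t 9.85 pos [ 0.5551 -0.0774  0.0822] w 0.996 F [-0.   1.1 -0.5]
[[ 0.833  0.4    0.382]
 [ 0.348 -0.916  0.201]
 [ 0.431 -0.035 -0.902]]
q [ 0.5   0.17 -0.29  2.09 -0.44  0.59 -0.61]
```

View pics/w4.png

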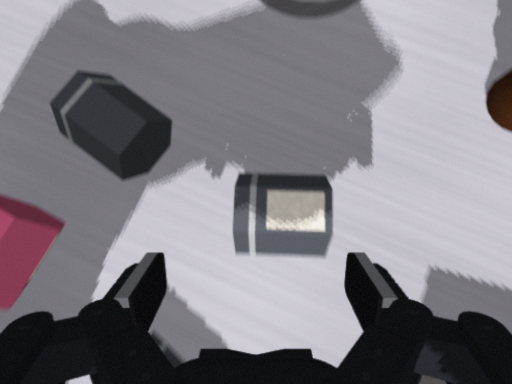

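```bash
cat >> h.py <<'E'
cy=np.radians(-5.2); cex=np.array([np.cos(cy),np.sin(cy)]); cc=np.array([.486,.3435])
def slot(x,z): return np.r_[cc+cex*x,z]
E
python3 - <<'E'
from h import *
im,I=load('w4'); P=onz([(285,210),(241,211),(329,209)],.05,I); print(P.round(3)); v=P[2]-P[1]; az=np.degrees(np.arctan2(v[1],v[0]))%180; print(az,np.linalg.norm(v))
a=plan([*P[0][:2],.09],tool(az-90)); print(az-90)
E
```

```text
[[ 0.586 -0.082  0.05 ]
 [ 0.575 -0.057  0.05 ]
 [ 0.598 -0.107  0.05 ]]
114.73242285914776 0.05545528173473517
3 rows
[[0.32, 0.21, 0.08], [-0.5, -8.4, -0.5], 1]
[[0.33, 0.21, 0.04], [-0.5, -8.4, -0.5], 1]
[[0.33, 0.22, -0.01], [-0.5, -8.4, -0.5], 1]
24.73242285914776
```

Call:
move_arm:
  moves:
    - [[0.32,0.2,0.08],[0,-8.4,0],1]
    - [[0.33,0.2,0.04],[0,-8.4,0],1]
    - [[0.33,0.2,0],[0,-8.4,0],1]
    - [[0,0,0],[0,0,0],1]

```text
clock: 10.4
position: [0.5866, -0.0781, 0.0855]
ee_rot: [0.978, 0.207, 0.002, -0.019]
ft_force: [0.2, 0.7, 0.3]
grip_width: 0.999
```

```bash
python3 - <<'E'
from h import *
o,r=st(); a=plan([.586,-.082,.012],tool(24.7))
t=tool(-5.2); a=plan([.586,-.082,.18],tool(24.7),0,a); b=plan(slot(.07,.18),t,0,a)
E
```

```text
t 10.4 pos [ 0.5866 -0.0781  0.0855] w 0.999 F [0.2 0.7 0.3]
[[ 0.914  0.405 -0.005]
 [ 0.405 -0.913  0.038]
 [ 0.011 -0.037 -0.999]]
q [ 0.24  0.4  -0.2   1.7   0.04  1.06 -1.12]
3 rows
[[-0.04, 0.08, 0.98], [-0.7, -0.2, -0.3], 1]
[[-0.04, 0.07, 0.98], [-0.7, -0.2, -0.3], 1]
[[-0.03, 0.06, 0.98], [-0.7, -0.2, -0.3], 1]
7 rows
[[0.0, 0.0, -0.96], [0.0, 0.0, 0.0], 0] x 7
17 rows
[[0.35, -0.93, 0.0], [0.0, 0.0, 1.8], 0]
[[0.32, -0.94, 0.0], [0.0, 0.0, 1.8], 0]
[[0.29, -0.95, 0.0], [0.0, 0.0, 1.8], 0]
[[0.26, -0.95, 0.0], [0.0, 0.0, 1.8], 0]
[[0.23, -0.96, 0.0], [0.0, 0.0, 1.8], 0]
[[0.2, -0.97, 0.0], [0.0, 0.0, 1.8], 0]
[[0.17, -0.97, 0.0], [0.0, 0.0, 1.8], 0]
[[0.14, -0.98, 0.0], [0.0, 0.0, 1.8], 0]
[[0.11, -0.98, 0.0], [0.0, 0.0, 1.8], 0]
[[0.08, -0.99, 0.0], [0.0, 0.0, 1.8], 0]
[[0.05, -0.99, 0.0], [0.0, 0.0, 1.8], 0]
[[0.02, -0.99, 0.0], [0.0, 0.0, 1.8], 0]
[[-0.01, -0.99, 0.0], [0.0, 0.0, 1.8], 0]
[[-0.04, -0.99, 0.0], [0.0, 0.0, 1.8], 0]
[[-0.07, -0.99, 0.0], [0.0, 0.0, 1.8], 0]
[[-0.1, -0.98, 0.0], [0.0, 0.0, 1.8], 0]
[[-0.13, -0.98, 0.0], [0.0, 0.0, 1.8], 0]
```

Call:
move_arm:
  moves:
    - [[-0.04,0.08,0.98],[-0.7,0,0],1]
    - [[-0.04,0.07,0.98],[-0.7,0,0],1]
    - [[-0.03,0.06,0.98],[-0.7,0,0],1]
    - [[0,0,0],[0,0,0],0]
    - [[0,0,0],[0,0,0],0]

```text
clock: 11.02
position: [0.5846, -0.0851, 0.0136]
ee_rot: [0.979, 0.205, 0.006, -0.001]
ft_force: [0.6, 0.6, -1.7]
grip_width: 0.717
```

Call:
move_arm:
  moves:
    - [[0,0,0],[0,0,0],0]
    - [[0,0,0],[0,0,0],0]
    - [[0,0,-0.96],[0,0,0],0]
    - [[0,0,-0.96],[0,0,0],0]
    - [[0,0,-0.96],[0,0,0],0]

```text
clock: 11.65
position: [0.5838, -0.085, 0.0856]
ee_rot: [0.979, 0.205, 0.006, -0.0]
ft_force: [0.5, 0.2, -0.8]
grip_width: 0.718
```

Call:
move_arm:
  moves:
    - [[0.35,-0.93,-0.96],[0,0,1.8],0]
    - [[0.32,-0.94,-0.96],[0,0,1.8],0]
    - [[0.29,-0.95,-0.96],[0,0,1.8],0]
    - [[0.26,-0.95,-0.96],[0,0,1.8],0]
    - [[0.23,-0.96,0],[0,0,1.8],0]

```text
clock: 12.28
position: [0.5772, 0.0394, 0.1834]
ee_rot: [0.992, 0.127, 0.008, -0.001]
ft_force: [0.6, -0.6, -1.2]
grip_width: 0.715
```

Call:
move_arm:
  moves:
    - [[0.2,-0.97,0],[0,0,1.8],0]
    - [[0.17,-0.97,0],[0,0,1.8],0]
    - [[0.14,-0.98,0],[0,0,1.8],0]
    - [[0.11,-0.98,0],[0,0,1.8],0]
    - [[0.08,-0.99,0],[0,0,1.8],0]

```text
clock: 12.9
position: [0.5698, 0.1626, 0.1814]
ee_rot: [0.999, 0.049, 0.006, -0.001]
ft_force: [0.3, 1.1, -0.9]
grip_width: 0.714
```

Call:
move_arm:
  moves:
    - [[0.05,-0.99,0],[0,0,1.8],0]
    - [[0.02,-0.99,0],[0,0,1.8],0]
    - [[0,-0.99,0],[0,0,1.8],0]
    - [[-0.04,-0.99,0],[0,0,1.8],0]
    - [[-0.07,-0.99,0],[0,0,1.8],0]

```text
clock: 13.52
position: [0.5643, 0.2863, 0.1816]
ee_rot: [1.0, -0.03, 0.006, -0.002]
ft_force: [1.5, 0.9, -1.9]
grip_width: 0.715
```

Call:
move_arm:
  moves:
    - [[-0.1,-0.98,0],[0,0,1.8],0]
    - [[-0.13,-0.98,0],[0,0,1.8],0]
    - [[0,0,0],[0,0,0],0]

```text
clock: 13.9
position: [0.5612, 0.3373, 0.1815]
ee_rot: [0.998, -0.059, 0.005, -0.002]
ft_force: [0.2, -0.6, -1.1]
grip_width: 0.718
```

```bash
python3 - <<'E'
from h import *
o,r=st(); plan(slot(.07,.018),tool(-5.2),0); print(slot(.07,0))
im,I=snap('wrist','w5',1); cv2.imwrite('pics/w5.png',im[:,:,::-1])
E
```

```text
t 13.9 pos [0.5612 0.3373 0.1815] w 0.718 F [ 0.2 -0.6 -1.1]
[[ 0.993 -0.118  0.011]
 [-0.118 -0.993  0.004]
 [ 0.01  -0.006 -1.   ]]
q [-0.38  0.44 -0.31  1.44  0.14  1.28 -2.39]
7 rows
[[-0.04, 0.01, 0.93], [-0.0, -0.1, -0.2], 0]
[[-0.04, 0.01, 0.93], [-0.0, -0.1, -0.2], 0]
[[-0.04, 0.01, 0.93], [-0.0, -0.1, -0.2], 0]
[[-0.04, 0.01, 0.93], [-0.0, -0.1, -0.2], 0]
[[-0.03, 0.01, 0.93], [-0.0, -0.1, -0.2], 0]
[[-0.03, 0.01, 0.93], [-0.0, -0.1, -0.2], 0]
[[-0.03, 0.0, 0.93], [-0.0, -0.1, -0.2], 0]
[0.55571191 0.33715572 0.        ]
```

View pics/w5.png

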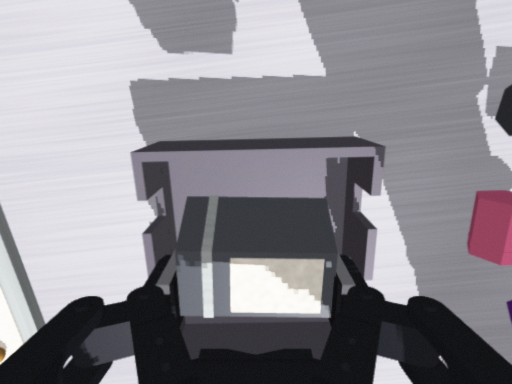

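Call:
move_arm:
  moves:
    - [[-0.1,0,0.92],[0,0,0],0]
    - [[-0.1,0,0.92],[0,0,0],0]
    - [[-0.04,0,0.92],[0,0,0],0]
    - [[0,0,0.92],[0,0,0],0]
    - [[0,0,0.92],[0,0,0],0]

```text
clock: 14.58
position: [0.5582, 0.3343, 0.0661]
ee_rot: [0.998, -0.061, 0.006, -0.002]
ft_force: [-18.2, -3.6, 24.0]
grip_width: 0.718
```

Call:
move_arm:
  moves:
    - [[0,0,0.92],[0,0,0],0]
    - [[0,0,0.9],[0,0,0],0]
    - [[0,0,0],[0,0,0],0]

```text
clock: 14.95
position: [0.5576, 0.3343, 0.0197]
ee_rot: [0.998, -0.061, 0.004, -0.001]
ft_force: [-3.2, -1.0, -2.1]
grip_width: 0.717
```

```bash
python3 - <<'E'
from h import *
o,r=st(); a=plan([*slot(.07,0)[:2],.12],tool(-5.2)); plan([.60,.052,.14],tool(-12.6),1,a)
E
```

```text
t 14.95 pos [0.5576 0.3343 0.0197] w 0.717 F [-3.2 -1.  -2.1]
[[ 0.993 -0.121  0.009]
 [-0.121 -0.993  0.001]
 [ 0.009 -0.002 -1.   ]]
q [-0.39  0.58 -0.29  1.59  0.2   0.99 -2.44]
4 rows
[[-0.01, -0.03, -1.0], [-0.0, -0.1, -0.4], 1]
[[-0.02, -0.03, -1.0], [-0.0, -0.1, -0.4], 1]
[[-0.02, -0.03, -1.0], [-0.0, -0.1, -0.4], 1]
[[-0.02, -0.03, -1.0], [-0.0, -0.1, -0.4], 1]
12 rows
[[0.23, 0.93, -0.07], [0.0, 0.0, 0.6], 1]
[[0.24, 0.93, -0.07], [0.0, 0.0, 0.6], 1]
[[0.25, 0.93, -0.07], [0.0, 0.0, 0.6], 1]
[[0.26, 0.93, -0.07], [0.0, 0.0, 0.6], 1]
[[0.27, 0.92, -0.07], [0.0, 0.0, 0.6], 1]
[[0.28, 0.92, -0.07], [0.0, 0.0, 0.6], 1]
[[0.29, 0.92, -0.07], [0.0, 0.0, 0.6], 1]
[[0.3, 0.91, -0.07], [0.0, 0.0, 0.6], 1]
[[0.31, 0.91, -0.07], [0.0, 0.0, 0.6], 1]
[[0.32, 0.91, -0.07], [0.0, 0.0, 0.6], 1]
[[0.33, 0.9, -0.07], [0.0, 0.0, 0.6], 1]
[[0.34, 0.9, -0.07], [0.0, 0.0, 0.6], 1]
```

Call:
move_arm:
  moves:
    - [[0,0,0],[0,0,0],1]
    - [[0,0,0],[0,0,0],1]
    - [[0,0,0],[0,0,0],1]
    - [[0,0,-1],[0,0,0],1]
    - [[0,0,-1],[0,0,0],1]

```text
clock: 15.58
position: [0.5576, 0.3358, 0.0718]
ee_rot: [0.998, -0.06, 0.005, -0.002]
ft_force: [0.9, -0.1, -0.1]
grip_width: 0.998
```

Call:
move_arm:
  moves:
    - [[0,0,-1],[0,0,0],1]
    - [[0,0,-1],[0,0,0],1]
    - [[0,0,-1],[0,0,0],1]
    - [[0,0,-1],[0,0,0],1]

```text
clock: 16.08
position: [0.5565, 0.3356, 0.1723]
ee_rot: [0.998, -0.06, 0.006, -0.002]
ft_force: [0.7, 0.1, -0.6]
grip_width: 1.001
```

```bash
python3 - <<'E'
from h import *
o,r=st(); C=np.array([.60,.052,.025]); t=tool(-12.6,30)
print(C+.013*t[:,2])
a=plan(C-.09*t[:,2],t); b=plan(C+.013*t[:,2],t,1,a)
E
```

```text
t 16.07 pos [0.5565 0.3356 0.1723] w 1.001 F [ 0.7  0.1 -0.6]
[[ 0.993 -0.121  0.012]
 [-0.121 -0.993  0.003]
 [ 0.011 -0.005 -1.   ]]
q [-0.38  0.43 -0.32  1.47  0.14  1.25 -2.4 ]
[0.60634346 0.05058207 0.01374167]
11 rows
[[0.12, 0.99, 0.25], [-0.2, 2.7, 0.5], 1]
[[0.11, 0.99, 0.26], [-0.2, 2.7, 0.5], 1]
[[0.11, 0.99, 0.26], [-0.2, 2.7, 0.5], 1]
[[0.11, 0.98, 0.27], [-0.2, 2.7, 0.5], 1]
[[0.1, 0.98, 0.28], [-0.2, 2.7, 0.5], 1]
[[0.1, 0.98, 0.29], [-0.2, 2.7, 0.5], 1]
[[0.09, 0.98, 0.29], [-0.2, 2.7, 0.5], 1]
[[0.09, 0.98, 0.3], [-0.2, 2.7, 0.5], 1]
[[0.08, 0.98, 0.31], [-0.2, 2.7, 0.5], 1]
[[0.07, 0.97, 0.31], [-0.2, 2.7, 0.5], 1]
[[0.07, 0.97, 0.32], [-0.2, 2.7, 0.5], 1]
5 rows
[[0.0, -0.0, 0.82], [0.0, 0.0, 0.0], 1] x 5
```

Call:
move_arm:
  moves:
    - [[0.12,1,0],[0,2.7,0.5],1]
    - [[0.1,1,0.1],[0,2.7,0.5],1]
    - [[0.1,1,0.2],[0,2.7,0.5],1]
    - [[0.1,0.98,0.3],[0,2.7,0.5],1]
    - [[0.1,0.98,0.3],[0,2.7,0.5],1]

```text
clock: 16.7
position: [0.5555, 0.2099, 0.1498]
ee_rot: [0.989, -0.082, 0.124, 0.005]
ft_force: [-0.0, -0.1, 0.5]
grip_width: 0.998
```

Call:
move_arm:
  moves:
    - [[0.1,0.98,0.35],[0,2.7,0.5],1]
    - [[0.1,0.98,0.35],[0,2.7,0.5],1]
    - [[0.1,0.98,0.35],[0,2.7,0.5],1]
    - [[0.1,0.98,0.35],[0,2.7,0.5],1]
    - [[0.1,0.97,0.35],[0,2.7,0.5],1]

```text
clock: 17.32
position: [0.5596, 0.0855, 0.111]
ee_rot: [0.965, -0.102, 0.239, 0.012]
ft_force: [0.3, -0.7, 0.2]
grip_width: 1.001
```

Call:
move_arm:
  moves:
    - [[0.1,0.97,0.4],[0,2.7,0.5],1]
    - [[0,0,0],[0,0,0],1]

```text
clock: 17.58
position: [0.5602, 0.0595, 0.1015]
ee_rot: [0.959, -0.107, 0.26, 0.014]
ft_force: [0.7, -0.5, 0.3]
grip_width: 1.001
```

```bash
python3 - <<'E'
from h import *
o,r=st(); C=np.array([.60,.052,.025]); t=tool(-12.6,30); plan(C+.013*t[:,2],t)
im0,_=load('scene0'); im,_=snap('scene','s2',1); i2,_=load('side0'); im2,_=snap('side','d2',1)
for a,b,(x0,y0,x1,y1) in ((im0,im,(350,215,455,275)),(i2,im2,(80,120,205,210))):
    A=cv2.cvtColor(a,6); T=cv2.cvtColor(b,6)
    m=cv2.matchTemplate(T,A[y0:y1,x0:x1],cv2.TM_CCOEFF_NORMED); print('shift',np.array(cv2.minMaxLoc(m)[3])-[x0,y0],m.max())
im,I=snap('wrist','w6',1); cv2.imwrite('pics/w6.png',im[:,:,::-1])
E
```

```text
t 17.57 pos [0.5602 0.0595 0.1015] w 1.001 F [ 0.7 -0.5  0.3]
[[ 0.841 -0.213  0.497]
 [-0.198 -0.977 -0.083]
 [ 0.503 -0.028 -0.864]]
q [-0.2   0.04 -0.14  2.21  0.56  0.48 -2.58]
4 rows
[[-0.04, 0.01, 0.99], [-0.4, -0.0, -0.1], 1]
[[-0.04, 0.01, 1.0], [-0.4, -0.0, -0.1], 1]
[[-0.03, 0.0, 1.0], [-0.4, -0.0, -0.1], 1]
[[-0.03, -0.01, 1.0], [-0.4, -0.0, -0.1], 1]
shift [0 1] 0.7945388
shift [0 0] 0.62280506
```

View pics/w6.png

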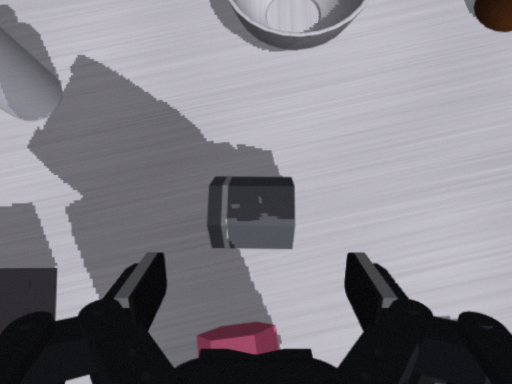

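Call:
move_arm:
  moves:
    - [[-0.04,-0.05,1],[0,0,0],1]
    - [[-0.04,-0.03,1],[0,0,0],1]
    - [[-0.03,0,1],[0,0,0],1]
    - [[-0.03,0,1],[0,0,0],1]
    - [[0,0,0],[0,0,0],0]

```text
clock: 18.35
position: [0.6066, 0.0571, 0.0166]
ee_rot: [0.96, -0.106, 0.26, 0.013]
ft_force: [-0.3, 0.2, -0.2]
grip_width: 0.814
```

Call:
move_arm:
  moves:
    - [[0,0,0],[0,0,0],0]
    - [[0,0,0],[0,0,0],0]
    - [[0,0,0],[0,0,0],0]

```text
clock: 18.73
position: [0.6065, 0.0563, 0.0182]
ee_rot: [0.959, -0.107, 0.261, 0.012]
ft_force: [-0.4, -0.0, -2.2]
grip_width: 0.718
```

```bash
python3 - <<'E'
from h import *
o,r=st(); p=np.array(o['position']); print('centre by grip',p-.013*r[:,2])
t0=tool(-11,30);a=plan([.60,.05,.10],tool(-5,20),0); C=np.array([.60,.05,.025+.005]);
b=plan(C+[0,0,.05]+.013*tool(0,-45)[:,2],tool(0,-45),0,a)
E
```

```text
t 18.73 pos [0.6065 0.0563 0.0182] w 0.718 F [-0.4 -0.  -2.2]
[[ 0.841 -0.211  0.498]
 [-0.198 -0.977 -0.079]
 [ 0.503 -0.032 -0.864]]
q [-0.62  0.29  0.36  2.17  0.54  0.25 -2.59]
centre by grip [0.59998287 0.05735322 0.02940153]
4 rows
[[0.37, 0.05, -0.73], [0.4, -2.6, -1.8], 0]
[[0.33, 0.06, -0.75], [0.4, -2.6, -1.8], 0]
[[0.3, 0.06, -0.76], [0.4, -2.6, -1.8], 0]
[[0.26, 0.07, -0.78], [0.4, -2.6, -1.8], 0]
7 rows
[[-0.11, 0.0, 0.14], [-0.2, -9.3, -0.7], 0]
[[-0.08, 0.0, 0.15], [-0.2, -9.3, -0.7], 0]
[[-0.06, 0.0, 0.17], [-0.2, -9.3, -0.7], 0]
[[-0.03, 0.0, 0.17], [-0.2, -9.3, -0.7], 0]
[[-0.0, -0.0, 0.17], [-0.2, -9.3, -0.7], 0]
[[0.03, -0.0, 0.17], [-0.2, -9.3, -0.7], 0]
[[0.05, -0.0, 0.17], [-0.2, -9.3, -0.7], 0]
```

Call:
move_arm:
  moves:
    - [[0.37,0.05,-0.75],[0,-2.6,-1.5],0]
    - [[0.33,0.05,-0.75],[0,-2.6,-1.5],0]
    - [[0.3,0.05,-0.75],[0,-2.6,-1.5],0]
    - [[0.26,0.05,-0.78],[0,-2.6,-1.5],0]
    - [[0,0,0],[0,-9.3,-0.7],0]

```text
clock: 19.35
position: [0.5992, 0.0517, 0.1016]
ee_rot: [0.995, -0.051, 0.09, 0.012]
ft_force: [0.3, 0.4, -1.7]
grip_width: 0.717
```

Call:
move_arm:
  moves:
    - [[0,0,0],[0,-9.3,-0.7],0]
    - [[0,0,0],[0,-9.3,-0.7],0]
    - [[0,0,0],[0,-9.3,-0.7],0]
    - [[0,0,0],[0,-9.3,0],0]
    - [[0,0,0],[0,-9.3,0],0]

```text
clock: 19.98
position: [0.6005, 0.0511, 0.1004]
ee_rot: [0.95, -0.035, -0.311, -0.004]
ft_force: [1.6, -0.5, -0.9]
grip_width: 0.716
```

Call:
move_arm:
  moves:
    - [[0,0,0],[0,-9.3,0],0]
    - [[0,0,0],[0,0,0],0]

```text
clock: 20.23
position: [0.5986, 0.0505, 0.0931]
ee_rot: [0.92, -0.036, -0.39, -0.006]
ft_force: [-0.9, 0.1, -2.4]
grip_width: 0.721
```

```bash
python3 - <<'E'
from h import *
o,r=st(); p=np.array(o['position']); c=p-.008*r[:,2]; print('centre',c,'lean',np.degrees(np.arctan2(np.hypot(*r[:2,2])*np.sign(r[0,2]),-r[2,2])))
def cream(n,lo=120):
    im=camera(n); h=cv2.cvtColor(im,cv2.COLOR_RGB2LAB).astype(int)
    return im
for n,b in (('scene',(200,130,340,250)),('side',(190,150,330,280))):
    im,I=snap(n,n+'3',1); x0,y0,x1,y1=b; cv2.imwrite(f'pics/{n}3c.png',im[y0:y1,x0:x1,::-1])
a=[cv2.resize(cv2.imread(f'pics/{n}3c.png')[:120],(390,340)) for n in('scene','side')]; cv2.imwrite('pics/m3.png',np.hstack(a))
E
```

```text
t 20.23 pos [0.5986 0.0505 0.0931] w 0.721 F [-0.9  0.1 -2.4]
[[ 0.693 -0.07  -0.717]
 [-0.06  -0.997  0.04 ]
 [-0.718  0.016 -0.696]]
q [-0.13  1.02  0.08  0.89 -0.17  2.03 -1.72]
centre [0.60436511 0.05013643 0.09870767] lean -45.916079984960554
```

View pics/m3.png

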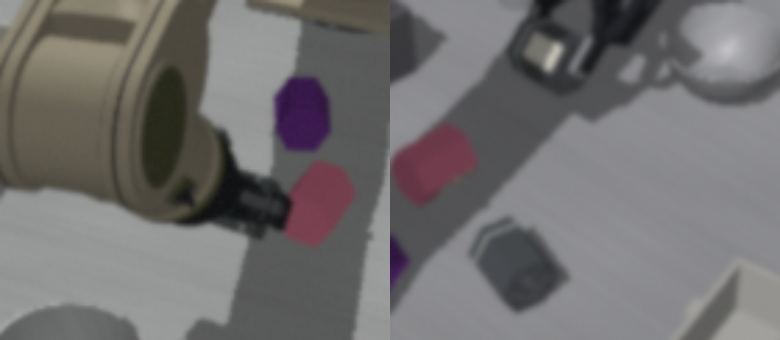

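```bash
python3 - <<'E'
from h import *
o=get_obs(); r=R.from_quat(o['ee_rot']).as_matrix(); c=np.array(o['position'])-.008*r[:,2]
I=info('side')
for lam in (240,180):
    # label angle at pick relative to world up with lean +30 => in the tool frame
    th=np.radians(lam-30+60) if 0 else np.radians(lam)
    # at pick: tool -z is at angle -30 (toward -x); label at lam from up toward +x => rel to -z: lam+30
    a=np.radians(lam+30); n=-np.cos(a)*r[:,2]+np.sin(a)*r[:,0]; s=np.cross(n,r[:,1])
    q=proj([c+.025*n+u*.018*r[:,1]+v*.012*s for u,v in((-1,-1),(1,-1),(1,1),(-1,1))],I)
    print(lam,n.round(2),((q-[190,150])*[2.786,2.833]+[390,0]).round(0).tolist())
E
```

```text
240 [-0.7   0.06  0.71] [[518.0, 48.0], [544.0, 65.0], [557.0, 42.0], [531.0, 25.0]]
180 [-0.96  0.06 -0.26] [[523.0, 70.0], [549.0, 86.0], [543.0, 69.0], [517.0, 52.0]]
```

```bash
python3 - <<'E'
from h import *
o=get_obs(); r=R.from_quat(o['ee_rot']).as_matrix(); p=np.array(o['position']); c=p-.008*r[:,2]
C=np.array([.635,.12,.031]); a=plan(C+[0,0,.068]+.008*r[:,2],r,0); plan(C+.008*r[:,2],r,0,a)
E
```

```text
3 rows
[[0.27, -0.95, -0.18], [0.0, 0.0, 0.0], 0] x 3
2 rows
[[0.96, -0.02, 0.96], [0.0, 0.0, 0.0], 0] x 2
```

Call:
move_arm:
  moves:
    - [[0.27,-0.95,-0.18],[0,0,0],0]
    - [[0.27,-0.95,-0.18],[0,0,0],0]
    - [[0.27,-0.95,-0.18],[0,0,0],0]
    - [[0.9,0,0.9],[0,0,0],0]
    - [[0.8,0,0.8],[0,0,0],0]

```text
clock: 20.95
position: [0.6237, 0.12, 0.0322]
ee_rot: [0.925, -0.035, -0.378, -0.008]
ft_force: [0.1, -0.4, -2.2]
grip_width: 0.719
```

Call:
move_arm:
  moves:
    - [[0,0,0],[0,0,0],0]

```text
clock: 21.08
position: [0.6217, 0.1191, 0.0292]
ee_rot: [0.923, -0.036, -0.382, -0.007]
ft_force: [0.1, -0.8, -0.5]
grip_width: 0.717
```

```bash
python3 - <<'E'
from h import *
o,r=st(); print(np.array(o['position'])-.008*r[:,2],'lean',np.degrees(np.arccos(-r[2,2])))
E
```

```text
t 21.07 pos [0.6217 0.1191 0.0292] w 0.717 F [ 0.1 -0.8 -0.5]
[[ 0.706 -0.072 -0.705]
 [-0.06  -0.997  0.041]
 [-0.706  0.014 -0.708]]
q [-0.15  1.15 -0.06  0.77 -0.14  1.98 -1.85]
[0.62729985 0.1187303  0.03484642] lean 44.913422004019736
```

Call:
move_arm:
  moves:
    - [[0.18,0,0.18],[0,0,0],0]
    - [[0,0,0],[0,0,0],0]
    - [[0,0,0],[0,0,0],1]
    - [[0,0,0],[0,0,0],1]
    - [[0,0,0],[0,0,0],1]

```text
clock: 21.7
position: [0.6227, 0.1195, 0.0238]
ee_rot: [0.924, -0.035, -0.381, -0.008]
ft_force: [-0.0, 0.5, 0.2]
grip_width: 0.999
```

Call:
move_arm:
  moves:
    - [[-0.3,0,-1],[0,0,0],1]
    - [[-0.5,0,-1],[0,0,0],1]
    - [[-0.7,0,-1],[0,10,0],1]
    - [[-0.8,0,-0.5],[0,10,0],1]
    - [[-0.5,0,0],[0,10,0],1]

```text
clock: 22.32
position: [0.6222, 0.1202, 0.1304]
ee_rot: [0.992, -0.037, -0.119, -0.0]
ft_force: [0.6, 0.8, 0.7]
grip_width: 0.997
```

```bash
python3 - <<'E'
from h import *
o,r=st(); C=np.array([.627,.119,.025]); t=tool(-4,40)
plan(C-.09*t[:,2],t)
E
```

```text
t 22.32 pos [0.6222 0.1202 0.1304] w 0.997 F [0.6 0.8 0.7]
[[ 0.969 -0.074 -0.236]
 [-0.074 -0.997  0.009]
 [-0.236  0.008 -0.972]]
q [-0.21  0.59 -0.03  1.32 -0.05  1.45 -1.87]
6 rows
[[-0.29, 0.01, 0.32], [0.1, 8.9, -0.0], 1]
[[-0.33, 0.01, 0.27], [0.1, 8.9, -0.0], 1]
[[-0.37, 0.01, 0.22], [0.1, 8.9, -0.0], 1]
[[-0.4, 0.01, 0.16], [0.1, 8.9, -0.0], 1]
[[-0.42, 0.01, 0.09], [0.1, 8.9, -0.0], 1]
[[-0.43, 0.01, 0.03], [0.1, 8.9, -0.0], 1]
```

Call:
move_arm:
  moves:
    - [[-0.3,0,0.32],[0,8.9,0],1]
    - [[-0.33,0,0.27],[0,8.9,0],1]
    - [[-0.37,0,0.22],[0,8.9,0],1]
    - [[-0.4,0,0.16],[0,8.9,0],1]
    - [[-0.42,0,0.1],[0,8.9,0],1]

```text
clock: 22.95
position: [0.5774, 0.1215, 0.0989]
ee_rot: [0.966, -0.036, 0.254, 0.015]
ft_force: [1.8, -2.1, 0.0]
grip_width: 0.997
```

Call:
move_arm:
  moves:
    - [[-0.43,0,0],[0,8.9,0],1]
    - [[0,0,0],[0,0,0],1]

```text
clock: 23.2
position: [0.5748, 0.121, 0.0833]
ee_rot: [0.967, -0.034, 0.253, 0.02]
ft_force: [-0.4, 1.4, 0.6]
grip_width: 1.002
```

```bash
cat >> h.py <<'E'
def cream(im,box=None,show=True):
    a=im.astype(int); m=((a[...,0]-a[...,2]>12)&(a[...,0]-a[...,1]<25)&(a[...,0]-a[...,1]>0)&(a[...,0]>70)).astype(np.uint8)
    n,l,s,c=cv2.connectedComponentsWithStats(m); return [(np.round(c[i],1).tolist(),s[i].tolist()) for i in range(1,n) if s[i][4]>25]
E
python3 - <<'E'
from h import *
o,r=st(); im,I=snap('wrist','w7',1); print(cream(im))
C=np.array([.627,.119,.025])
u=np.array([np.cos(np.radians(-4)),np.sin(np.radians(-4)),0])
for lam in (0,60,300,240):
    n=np.cos(np.radians(lam))*np.array([0,0,1])+np.sin(np.radians(lam))*u; print(lam,proj([C+.025*n],I).round())
im,I=snap('scene','s7',1); print(cream(im[:270,150:345]));
im,I=snap('side','d7',1); print(cream(im[150:280,150:330])); print(proj([C+.025*n],I))
t=tool(-4,40); plan(C+.010*t[:,2],t)
E
```

```text
t 23.2 pos [0.5748 0.121  0.0833] w 1.002 F [-0.4  1.4  0.6]
[[ 0.87  -0.076  0.487]
 [-0.056 -0.997 -0.056]
 [ 0.49   0.021 -0.871]]
q [-0.65  0.13  0.23  2.17  0.53  0.46 -2.51]
[([262.9, 215.7], [240, 206, 53, 22, 570])]
0 [[252. 175.]]
60 [[252. 151.]]
300 [[252. 211.]]
240 [[252. 216.]]
[([176.4, 79.1], [139, 0, 56, 137, 2855]), ([45.7, 19.8], [34, 14, 26, 22, 178])]
[]
[[230.00302742 184.85730186]]
4 rows
[[0.16, -0.04, 0.86], [0.3, 2.6, 0.1], 1]
[[0.12, -0.04, 0.87], [0.3, 2.6, 0.1], 1]
[[0.08, -0.03, 0.87], [0.3, 2.6, 0.1], 1]
[[0.04, -0.03, 0.88], [0.3, 2.6, 0.1], 1]
```

```bash
python3 - <<'E'
from h import *
o,r=st(); C=np.array([.627,.119,.025]); a=plan(C+.010*r[:,2],r); b=plan([.60,.115,.11],tool(-4,15),0,a); plan([.60,.115,.09],tool(-4,-45),0,b)
E
```

```text
t 23.35 pos [0.5768 0.1202 0.0845] w 1.006 F [-0.1 -0.6  0.8]
[[ 0.869 -0.079  0.489]
 [-0.059 -0.997 -0.056]
 [ 0.492  0.02  -0.871]]
q [-0.64  0.13  0.22  2.16  0.53  0.47 -2.51]
4 rows
[[0.14, -0.04, 0.86], [0.0, 0.0, 0.0], 1] x 4
4 rows
[[0.19, 0.08, -0.97], [0.3, -3.6, -0.0], 0]
[[0.12, 0.07, -0.98], [0.3, -3.6, -0.0], 0]
[[0.06, 0.07, -0.99], [0.3, -3.6, -0.0], 0]
[[-0.0, 0.06, -0.99], [0.3, -3.6, -0.0], 0]
6 rows
[[-0.03, 0.0, 0.13], [-0.0, -10.0, -0.0], 0]
[[-0.01, -0.0, 0.13], [-0.0, -10.0, -0.0], 0]
[[0.01, -0.0, 0.13], [-0.0, -10.0, -0.0], 0]
[[0.03, -0.0, 0.13], [-0.0, -10.0, -0.0], 0]
[[0.06, -0.0, 0.12], [-0.0, -10.0, -0.0], 0]
[[0.08, -0.0, 0.11], [-0.0, -10.0, -0.0], 0]
```

Call:
move_arm:
  moves:
    - [[0.14,-0.04,0.86],[0,0,0],1]
    - [[0.14,-0.04,0.86],[0,0,0],1]
    - [[0.14,-0.04,0.86],[0,0,0],1]
    - [[0.14,-0.04,0.86],[0,0,0],1]
    - [[0,0,0],[0,0,0],0]

```text
clock: 23.98
position: [0.631, 0.1167, 0.0143]
ee_rot: [0.967, -0.037, 0.252, 0.021]
ft_force: [-0.9, -0.1, -0.2]
grip_width: 0.816
```

Call:
move_arm:
  moves:
    - [[0,0,0],[0,0,0],0]
    - [[0,0,0],[0,0,0],0]
    - [[0,0,0],[0,0,0],0]
    - [[0.19,0.08,-0.97],[0,-3.6,0],0]
    - [[0.12,0.07,-0.98],[0,-3.6,0],0]

```text
clock: 24.6
position: [0.6136, 0.1171, 0.0626]
ee_rot: [0.981, -0.036, 0.19, 0.018]
ft_force: [1.2, -0.2, -1.1]
grip_width: 0.72
```

Call:
move_arm:
  moves:
    - [[0.06,0.07,-1],[0,-3.6,0],0]
    - [[0,0.06,-1],[0,-3.6,0],0]
    - [[0,0,0.13],[0,-10,0],0]
    - [[0,0,0.13],[0,-10,0],0]
    - [[0,0,0.13],[0,-10,0],0]

```text
clock: 25.22
position: [0.5996, 0.1158, 0.1011]
ee_rot: [0.99, -0.04, -0.133, 0.005]
ft_force: [0.3, 0.2, -1.7]
grip_width: 0.724
```

Call:
move_arm:
  moves:
    - [[0,0,0.13],[0,-10,0],0]
    - [[0.06,0,0.13],[0,-10,0],0]
    - [[0.08,0,0.1],[0,-10,0],0]
    - [[0,0,0],[0,0,0],0]

```text
clock: 25.72
position: [0.5966, 0.1142, 0.0819]
ee_rot: [0.92, -0.041, -0.389, -0.004]
ft_force: [-0.9, -0.7, -2.3]
grip_width: 0.726
```

```bash
python3 - <<'E'
from h import *
o,r=st(); print('lean',np.degrees(np.arccos(-r[2,2])))
c=np.array(o['position'])-.010*r[:,2]; print(c); plan(np.r_[c[:2],.031]+.01*r[:,2],r,0)
im,I=snap('side','d8',1); print(cream(im[120:280,150:330])); print(proj([c],I)-[150,120])
E
```

```text
t 25.73 pos [0.5966 0.1142 0.0819] w 0.726 F [-0.9 -0.7 -2.3]
[[ 0.694 -0.079 -0.715]
 [-0.073 -0.997  0.039]
 [-0.716  0.025 -0.698]]
q [-0.18  1.03  0.01  0.88 -0.19  2.01 -1.84]
lean 45.75923860826287
[0.60373464 0.11381542 0.08889319]
2 rows
[[0.83, -0.03, 0.81], [0.0, 0.0, 0.0], 0] x 2
[([18.6, 30.7], [15, 28, 8, 6, 26])]
[[80.29928754 44.15718091]]
```

Lower, release, straighten up above.

Call:
move_arm:
  moves:
    - [[0.83,0,0.81],[0,0,0],0]
    - [[0.85,0,0.83],[0,0,0],0]
    - [[0,0,0],[0,0,0],0]
    - [[0.05,0,0.05],[0,0,0],0]
    - [[0,0,0],[0,0,0],1]

```text
clock: 26.4
position: [0.5997, 0.114, 0.0309]
ee_rot: [0.923, -0.04, -0.382, -0.005]
ft_force: [0.8, -0.1, -0.3]
grip_width: 0.909
```

Call:
move_arm:
  moves:
    - [[0,0,0],[0,0,0],1]
    - [[0,0,0],[0,0,0],1]
    - [[-0.2,0,-1],[0,0,0],1]
    - [[-0.4,0,-1],[0,0,0],1]
    - [[-0.7,0,-0.8],[0,10,0],1]

```text
clock: 27.02
position: [0.6243, 0.1123, 0.0914]
ee_rot: [0.951, -0.042, -0.307, 0.0]
ft_force: [0.2, 0.7, 0.3]
grip_width: 0.998
```

Call:
move_arm:
  moves:
    - [[-0.4,0,0],[0,10,0],1]
    - [[-0.2,0,0],[0,10,0],1]
    - [[0,0,0],[0,10,0],1]
    - [[0,0,0],[0,5.7,0],1]
    - [[0,0,0],[0,0,0],1]

```text
clock: 27.65
position: [0.6119, 0.1151, 0.1109]
ee_rot: [0.999, -0.039, 0.006, 0.011]
ft_force: [0.4, -0.6, -0.7]
grip_width: 1.003
```

```bash
python3 - <<'E'
from h import *
o,r=st(); im,I=snap('wrist','w8',1); print(cream(im))
C=np.array([.604,.114,.025])
u=np.array([np.cos(np.radians(-6)),np.sin(np.radians(-6)),0]); e=np.array([-u[1],u[0],0])
for lam in (0,60,300): 
    n=np.cos(np.radians(lam))*np.array([0,0,1])+np.sin(np.radians(lam))*u; print(lam,proj([C+.025*n-.0075*e],I).round())
a=im.astype(int); m=((a[...,0]-a[...,2]>12)&(a[...,0]-a[...,1]<25)&(a[...,0]-a[...,1]>0)&(a[...,0]>70)).astype(np.uint8)
m[330:]=0
cn=max(cv2.findContours(m,0,2)[0],key=cv2.contourArea); b=cv2.boxPoints(cv2.minAreaRect(cn)); W=onz(b,.05,I); print(W.round(4),W.mean(0), np.linalg.norm(W[0]-W[1]),np.linalg.norm(W[1]-W[2]))
E
```

```text
t 27.65 pos [0.6119 0.1151 0.1109] w 1.003 F [ 0.4 -0.6 -0.7]
[[ 0.997 -0.077  0.011]
 [-0.077 -0.997 -0.022]
 [ 0.012  0.021 -1.   ]]
q [-0.3   0.41  0.04  1.62  0.01  1.11 -1.92]
[([263.1, 225.9], [243, 210, 47, 31, 1185])]
0 [[267. 225.]]
60 [[267. 191.]]
300 [[265. 245.]]
[[0.6159 0.1227 0.05  ]
 [0.6131 0.0904 0.05  ]
 [0.5901 0.0914 0.05  ]
 [0.593  0.1248 0.05  ]] [0.60300392 0.10732368 0.05      ] 0.03245723597546091 0.023088038926597585
```

```bash
python3 - <<'E'
from h import *
a=plan([.603,.115,.012],tool(-5)); b=plan([.603,.115,.11],tool(-5),0,a); plan(slot(0,.18),tool(-5.2),0,b)
E
```

```text
4 rows
[[-0.11, -0.02, 0.98], [0.3, -0.2, 0.1], 1]
[[-0.1, -0.01, 0.98], [0.3, -0.2, 0.1], 1]
[[-0.1, -0.01, 0.99], [0.3, -0.2, 0.1], 1]
[[-0.1, -0.0, 0.99], [0.3, -0.2, 0.1], 1]
4 rows
[[0.0, 0.0, -0.98], [0.0, 0.0, 0.0], 0] x 4
9 rows
[[-0.61, -0.97, -0.31], [0.0, 0.0, 0.0], 0]
[[-0.61, -0.97, -0.31], [0.0, 0.0, 0.0], 0]
[[-0.61, -0.97, -0.31], [0.0, 0.0, 0.0], 0]
[[-0.61, -0.97, -0.31], [0.0, 0.0, 0.0], 0]
[[-0.61, -0.97, -0.31], [0.0, 0.0, 0.0], 0]
[[-0.61, -0.97, -0.31], [0.0, 0.0, 0.0], 0]
[[-0.61, -0.96, -0.31], [0.0, 0.0, 0.0], 0]
[[-0.61, -0.96, -0.31], [0.0, 0.0, 0.0], 0]
[[-0.61, -0.96, -0.31], [0.0, 0.0, 0.0], 0]
```

Call:
move_arm:
  moves:
    - [[-0.1,0,0.98],[0.3,0,0],1]
    - [[-0.1,0,0.98],[0.3,0,0],1]
    - [[-0.1,0,0.98],[0.3,0,0],1]
    - [[-0.1,0,0.98],[0.3,0,0],1]
    - [[0,0,0],[0,0,0],0]

```text
clock: 28.32
position: [0.6032, 0.113, 0.0093]
ee_rot: [0.999, -0.04, 0.003, 0.001]
ft_force: [-0.1, 0.1, -0.2]
grip_width: 0.82
```

Call:
move_arm:
  moves:
    - [[0,0,0],[0,0,0],0]
    - [[0,0,0],[0,0,0],0]
    - [[0,0,0],[0,0,0],0]
    - [[0,0,-1],[0,0,0],0]
    - [[0,0,-1],[0,0,0],0]

```text
clock: 28.95
position: [0.6033, 0.114, 0.0624]
ee_rot: [0.999, -0.039, 0.006, 0.0]
ft_force: [-0.2, 0.9, -0.4]
grip_width: 0.721
```

Call:
move_arm:
  moves:
    - [[0,0,-1],[0,0,0],0]
    - [[0,0,-1],[0,0,0],0]
    - [[-0.6,-0.97,-1],[0,0,0],0]
    - [[-0.6,-0.97,-1],[0,0,0],0]
    - [[-0.6,-0.97,-0.7],[0,0,0],0]

```text
clock: 29.58
position: [0.5628, 0.1911, 0.1803]
ee_rot: [0.999, -0.039, 0.007, 0.0]
ft_force: [-0.2, 0.6, -2.1]
grip_width: 0.722
```

Call:
move_arm:
  moves:
    - [[-0.6,-0.97,0],[0,0,0],0]
    - [[-0.6,-0.97,0],[0,0,0],0]
    - [[-0.6,-0.97,0],[0,0,0],0]
    - [[-0.61,-0.97,0],[0,0,0],0]
    - [[-0.61,-0.97,0],[0,0,0],0]

```text
clock: 30.2
position: [0.4967, 0.3177, 0.1781]
ee_rot: [0.999, -0.039, 0.006, 0.0]
ft_force: [0.1, -0.2, -1.2]
grip_width: 0.715
```

Call:
move_arm:
  moves:
    - [[-0.61,-0.96,0],[0,0,0],0]
    - [[0,0,0],[0,0,0],0]

```text
clock: 30.45
position: [0.4821, 0.3445, 0.1777]
ee_rot: [0.999, -0.037, 0.006, -0.0]
ft_force: [0.1, -0.4, -0.7]
grip_width: 0.716
```

```bash
python3 - <<'E'
from h import *
o,r=st(); im,I=snap('wrist','w9',1); print(cream(im)); cv2.imwrite('pics/w9.png',im[:,:,::-1])
yaw=cy; ey=np.array([-cex[1],cex[0]]); w=lambda x,y,z:np.r_[cc+cex*x+ey*y,z]
print(proj([w(.116,.102,.078),w(.116,-.102,.078),w(.108,.094,.078),w(.108,-.094,.078)],I).round(1))
print(slot(0,.018)); plan(slot(0,.018),tool(-5.2),0)
E
```

```text
t 30.45 pos [0.4821 0.3445 0.1777] w 0.716 F [ 0.1 -0.4 -0.7]
[[ 0.997 -0.074  0.011]
 [-0.074 -0.997 -0.   ]
 [ 0.011 -0.001 -1.   ]]
q [-0.61  0.29 -0.11  1.63  0.04  1.22 -2.37]
[([252.4, 92.4], [250, 78, 6, 30, 117]), ([305.5, 285.7], [275, 277, 49, 27, 638])]
[[116.   34. ]
 [403.4  39.3]
 [128.6  46.8]
 [390.4  51.6]]
[0.486  0.3435 0.018 ]
7 rows
[[0.0, -0.01, 0.91], [0.0, -0.1, 0.1], 0]
[[0.01, -0.01, 0.91], [0.0, -0.1, 0.1], 0]
[[0.01, -0.01, 0.91], [0.0, -0.1, 0.1], 0]
[[0.01, -0.01, 0.91], [0.0, -0.1, 0.1], 0]
[[0.01, -0.01, 0.91], [0.0, -0.1, 0.1], 0]
[[0.01, -0.01, 0.91], [0.0, -0.1, 0.1], 0]
[[0.01, -0.01, 0.91], [0.0, -0.1, 0.1], 0]
```

View pics/w9.png

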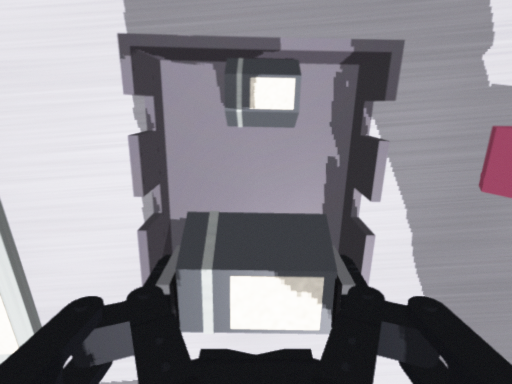

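Call:
move_arm:
  moves:
    - [[0,0,0.9],[0,0,0],0]
    - [[0,0,0.9],[0,0,0],0]
    - [[0,0,0.9],[0,0,0],0]
    - [[0,0,0.9],[0,0,0],0]
    - [[0,0,0.9],[0,0,0],0]

```text
clock: 31.12
position: [0.4861, 0.3405, 0.0645]
ee_rot: [0.999, -0.04, 0.006, 0.001]
ft_force: [-0.6, -0.6, -2.0]
grip_width: 0.717
```

Call:
move_arm:
  moves:
    - [[0,0,0.9],[0,0,0],0]
    - [[0,0,0.9],[0,0,0],0]
    - [[0,0,0],[0,0,0],0]

```text
clock: 31.5
position: [0.4855, 0.3399, 0.0186]
ee_rot: [0.999, -0.04, 0.005, 0.002]
ft_force: [-0.6, -0.4, -1.5]
grip_width: 0.715
```

```bash
python3 - <<'E'
from h import *
o,r=st(); 
C=np.array([.442,-.054,.025]); a=plan([*slot(0,0)[:2],.16],tool(-5.2)); t=tool(-17.4,-45); t2=tool(-17.4,0)
b=plan([.45,-.03,.16],tool(-17.4),1,a); plan(C-.08*t[:,2],t,1,b)
E
```

```text
t 31.5 pos [0.4855 0.3399 0.0186] w 0.715 F [-0.6 -0.4 -1.5]
[[ 0.997 -0.08   0.01 ]
 [-0.08  -0.997 -0.004]
 [ 0.01   0.003 -1.   ]]
q [-0.61  0.47 -0.1   1.76  0.07  0.92 -2.39]
6 rows
[[0.01, -0.02, -0.94], [0.0, -0.1, 0.1], 1]
[[0.01, -0.02, -0.94], [0.0, -0.1, 0.1], 1]
[[0.01, -0.02, -0.94], [0.0, -0.1, 0.1], 1]
[[0.01, -0.02, -0.94], [0.0, -0.1, 0.1], 1]
[[0.0, -0.02, -0.94], [0.0, -0.1, 0.1], 1]
[[0.0, -0.02, -0.94], [0.0, -0.1, 0.1], 1]
15 rows
[[-0.01, 1.0, 0.0], [0.0, 0.0, 0.8], 1]
[[0.01, 1.0, 0.0], [0.0, 0.0, 0.8], 1]
[[0.02, 1.0, 0.0], [0.0, 0.0, 0.8], 1]
[[0.04, 1.0, 0.0], [0.0, 0.0, 0.8], 1]
[[0.05, 1.0, 0.0], [0.0, 0.0, 0.8], 1]
[[0.07, 1.0, 0.0], [0.0, 0.0, 0.8], 1]
[[0.08, 1.0, 0.0], [0.0, 0.0, 0.8], 1]
[[0.09, 1.0, 0.0], [0.0, 0.0, 0.8], 1]
[[0.11, 0.99, 0.0], [0.0, 0.0, 0.8], 1]
[[0.12, 0.99, 0.0], [0.0, 0.0, 0.8], 1]
[[0.14, 0.99, 0.0], [0.0, 0.0, 0.8], 1]
[[0.15, 0.99, 0.0], [0.0, 0.0, 0.8], 1]
[[0.16, 0.99, 0.0], [0.0, 0.0, 0.8], 1]
[[0.18, 0.98, 0.0], [0.0, 0.0, 0.8], 1]
[[0.19, 0.98, 0.0], [0.0, 0.0, 0.8], 1]
5 rows
[[0.45, 0.2, 0.63], [-0.0, -9.0, -0.0], 1]
[[0.54, 0.2, 0.55], [-0.0, -9.0, -0.0], 1]
[[0.62, 0.2, 0.46], [-0.0, -9.0, -0.0], 1]
[[0.68, 0.2, 0.36], [-0.0, -9.0, -0.0], 1]
[[0.73, 0.2, 0.24], [-0.0, -9.0, -0.0], 1]
```

Call:
move_arm:
  moves:
    - [[0,0,0],[0,0,0],1]
    - [[0,0,0],[0,0,0],1]
    - [[0,0,0],[0,0,0],1]
    - [[0,0,-0.95],[0,0,0],1]
    - [[0,0,-0.95],[0,0,0],1]

```text
clock: 32.12
position: [0.4851, 0.3419, 0.0683]
ee_rot: [0.999, -0.039, 0.006, 0.0]
ft_force: [0.2, -1.3, -0.9]
grip_width: 0.999
```

Call:
move_arm:
  moves:
    - [[0,0,-0.95],[0,0,0],1]
    - [[0,0,-0.95],[0,0,0],1]
    - [[0,0,-0.95],[0,0,0],1]
    - [[0,0,-0.95],[0,0,0],1]
    - [[0,1,0],[0,0,0.8],1]

```text
clock: 32.75
position: [0.4824, 0.3193, 0.165]
ee_rot: [0.999, -0.045, 0.007, -0.001]
ft_force: [-0.0, -0.5, -0.1]
grip_width: 1.004
```

Call:
move_arm:
  moves:
    - [[0,1,0],[0,0,0.8],1]
    - [[0,1,0],[0,0,0.8],1]
    - [[0,1,0],[0,0,0.8],1]
    - [[0.05,1,0],[0,0,0.8],1]
    - [[0.05,1,0],[0,0,0.8],1]

```text
clock: 33.38
position: [0.4695, 0.1912, 0.1626]
ee_rot: [0.997, -0.081, 0.006, 0.0]
ft_force: [0.6, -0.4, 0.6]
grip_width: 0.999
```

Call:
move_arm:
  moves:
    - [[0.1,1,0],[0,0,0.8],1]
    - [[0.1,1,0],[0,0,0.8],1]
    - [[0.1,1,0],[0,0,0.8],1]
    - [[0.1,1,0],[0,0,0.8],1]
    - [[0.15,1,0],[0,0,0.8],1]

```text
clock: 34.0
position: [0.4592, 0.0656, 0.1626]
ee_rot: [0.993, -0.116, 0.006, -0.0]
ft_force: [1.4, 0.1, 0.2]
grip_width: 1.002
```

Call:
move_arm:
  moves:
    - [[0.15,1,0],[0,0,0.8],1]
    - [[0.15,1,0],[0,0,0.8],1]
    - [[0.2,1,0],[0,0,0.8],1]
    - [[0.2,1,0],[0,0,0.8],1]
    - [[0,0,0],[0,0,0],1]

```text
clock: 34.62
position: [0.4509, -0.0363, 0.1626]
ee_rot: [0.989, -0.145, 0.006, -0.0]
ft_force: [1.1, 0.2, -0.1]
grip_width: 0.999
```

```bash
python3 - <<'E'
from h import *
o,r=st(); im,I=snap('wrist','w10',1); print(cream(im))
C=np.array([.442,-.054,.025]); t=tool(-17.4,-45); plan(C-.08*t[:,2],t)
g=cv2.cvtColor(im,7); s=im.max(2).astype(int)-im.min(2)
print(proj([C,C+[0,0,.025]],I))
m=((g<95)&(s<25)).astype(np.uint8); m[240:]=0
n,l,st_,c=cv2.connectedComponentsWithStats(m)
for i in range(1,n):
    if st_[i][4]>300: print(c[i].round(),st_[i])
im,I=snap('side','d10',1); im0,_=load('side0'); print(proj([C],I)); x,y=235,243
m=cv2.matchTemplate(cv2.cvtColor(im,7),cv2.cvtColor(im0,7)[225:262,215:255],5); print(cv2.minMaxLoc(m))
E
```

```text
t 34.62 pos [ 0.4509 -0.0363  0.1626] w 0.999 F [ 1.1  0.2 -0.1]
[[ 0.958 -0.287  0.012]
 [-0.287 -0.958 -0.002]
 [ 0.012 -0.002 -1.   ]]
q [-0.21 -0.01  0.19  2.    0.    1.14 -1.89]
[]
5 rows
[[0.42, 0.18, 0.65], [0.0, -9.1, 0.2], 1]
[[0.52, 0.17, 0.58], [0.0, -9.1, 0.2], 1]
[[0.6, 0.17, 0.49], [0.0, -9.1, 0.2], 1]
[[0.67, 0.17, 0.39], [0.0, -9.1, 0.2], 1]
[[0.73, 0.17, 0.27], [0.0, -9.1, 0.2], 1]
[[276.60020901 190.02518084]
 [278.45539603 197.67044105]]
[463. 114.] [ 414    0   98  237 8964]
[272. 183.] [ 241  159   72   59 2813]
[[234.36629692 243.11905839]]
(-0.6571926474571228, 0.999785304069519, (203, 96), (215, 225))
```

Call:
move_arm:
  moves:
    - [[0.42,0.18,0.65],[0,-9,0],1]
    - [[0.52,0.17,0.58],[0,-9,0],1]
    - [[0.6,0.17,0.49],[0,-9,0],1]
    - [[0.67,0.17,0.39],[0,-9,0],1]
    - [[0.73,0.17,0.27],[0,-9,0],1]

```text
clock: 35.35
position: [0.4978, -0.0688, 0.0812]
ee_rot: [0.916, -0.131, -0.375, -0.056]
ft_force: [1.3, 0.1, 0.3]
grip_width: 1.001
```

Call:
move_arm:
  moves:
    - [[0,0,0],[0,0,0],1]

```text
clock: 35.48
position: [0.4946, -0.0693, 0.0744]
ee_rot: [0.914, -0.132, -0.38, -0.054]
ft_force: [-0.9, -0.3, -0.3]
grip_width: 0.998
```

```bash
python3 - <<'E'
from h import *
o,r=st(); C=np.array([.442,-.054,.025]); print(np.degrees(np.arccos(-r[2,2])))
plan(C+.008*r[:,2],r)
E
```

```text
t 35.48 pos [ 0.4946 -0.0693  0.0744] w 0.998 F [-0.9 -0.3 -0.3]
[[ 0.676 -0.283 -0.68 ]
 [-0.201 -0.959  0.2  ]
 [-0.709  0.001 -0.705]]
q [-0.03  0.81  0.25  1.33 -0.24  1.81 -1.6 ]
45.149738015209
4 rows
[[-0.04, 0.0, 0.82], [0.0, 0.0, 0.0], 1] x 4
```

Call:
move_arm:
  moves:
    - [[-0.04,0,0.82],[0,0,0],1]
    - [[-0.04,0,0.82],[0,0,0],1]
    - [[-0.04,0,0.82],[0,0,0],1]
    - [[-0.04,0,0.82],[0,0,0],1]
    - [[0,0,0],[0,0,0],0]

```text
clock: 36.1
position: [0.4391, -0.0513, 0.0276]
ee_rot: [0.917, -0.132, -0.372, -0.055]
ft_force: [-0.3, 0.4, 0.4]
grip_width: 0.814
```

Call:
move_arm:
  moves:
    - [[0,0,0],[0,0,0],0]
    - [[0,0,0],[0,0,0],0]
    - [[0,0,0],[0,0,0],0]
    - [[0,0,0],[0,0,0],0]

```text
clock: 36.6
position: [0.4409, -0.0522, 0.0282]
ee_rot: [0.917, -0.132, -0.372, -0.055]
ft_force: [0.6, 0.3, 10.8]
grip_width: 0.712
```

```bash
python3 - <<'E'
from h import *
o,r=st(); p=np.array(o['position']); print('off',(p[2]-.025)/r[2,2])
a=plan(p+[0.05,0,.10],tool(-15,-20),0); t=tool(-10,0); b=plan([.63,-.11,.15],t,0,a)
t=tool(-10,55); plan([.70,-.12,.09],t,0,b)
E
```

```text
t 36.6 pos [ 0.4409 -0.0522  0.0282] w 0.712 F [ 0.6  0.3 10.8]
[[ 0.689 -0.283 -0.667]
 [-0.201 -0.959  0.2  ]
 [-0.697 -0.004 -0.718]]
q [-0.06  0.76  0.23  1.54 -0.24  1.64 -1.6 ]
off -0.004422274669302226
5 rows
[[-0.28, -0.12, -0.84], [-0.2, 4.8, -0.2], 0]
[[-0.21, -0.11, -0.86], [-0.2, 4.8, -0.2], 0]
[[-0.14, -0.11, -0.88], [-0.2, 4.8, -0.2], 0]
[[-0.06, -0.11, -0.89], [-0.2, 4.8, -0.2], 0]
[[0.01, -0.11, -0.89], [-0.2, 4.8, -0.2], 0]
6 rows
[[0.89, 0.13, -0.48], [-0.1, 3.3, -0.8], 0]
[[0.91, 0.15, -0.42], [-0.1, 3.3, -0.8], 0]
[[0.93, 0.16, -0.37], [-0.1, 3.3, -0.8], 0]
[[0.95, 0.18, -0.32], [-0.1, 3.3, -0.8], 0]
[[0.96, 0.19, -0.26], [-0.1, 3.3, -0.8], 0]
[[0.97, 0.2, -0.2], [-0.1, 3.3, -0.8], 0]
6 rows
[[0.47, -0.02, 0.4], [-0.0, 9.2, -0.0], 0]
[[0.4, -0.02, 0.47], [-0.0, 9.2, -0.0], 0]
[[0.32, -0.02, 0.53], [-0.0, 9.2, -0.0], 0]
[[0.23, -0.02, 0.57], [-0.0, 9.2, -0.0], 0]
[[0.14, -0.02, 0.6], [-0.0, 9.2, -0.0], 0]
[[0.04, -0.02, 0.62], [-0.0, 9.2, -0.0], 0]
```

Call:
move_arm:
  moves:
    - [[-0.28,-0.12,-0.84],[0,4.8,0],0]
    - [[-0.21,-0.1,-0.86],[0,4.8,0],0]
    - [[-0.14,-0.1,-0.88],[0,4.8,0],0]
    - [[-0.06,-0.1,-0.9],[0,4.8,0],0]
    - [[0,-0.1,-0.9],[0,4.8,0],0]

```text
clock: 37.22
position: [0.4907, -0.054, 0.1286]
ee_rot: [0.975, -0.141, -0.172, -0.026]
ft_force: [0.2, -0.3, -2.2]
grip_width: 0.711
```

Call:
move_arm:
  moves:
    - [[0.89,0.13,-0.48],[0,3.3,-0.8],0]
    - [[0.91,0.15,-0.42],[0,3.3,-0.8],0]
    - [[0.93,0.16,-0.37],[0,3.3,-0.8],0]
    - [[0.95,0.18,-0.32],[0,3.3,-0.8],0]
    - [[0.96,0.19,-0.26],[0,3.3,-0.8],0]

```text
clock: 37.85
position: [0.6053, -0.107, 0.143]
ee_rot: [0.993, -0.109, -0.031, -0.011]
ft_force: [0.8, 0.3, -1.3]
grip_width: 0.713
```

Call:
move_arm:
  moves:
    - [[0.97,0.2,-0.2],[0,3.3,-0.8],0]
    - [[0.47,0,0.4],[0,9.2,0],0]
    - [[0.4,0,0.47],[0,9.2,0],0]
    - [[0.32,0,0.53],[0,9.2,0],0]
    - [[0.23,0,0.57],[0,9.2,0],0]

```text
clock: 38.48
position: [0.6733, -0.1258, 0.1068]
ee_rot: [0.944, -0.1, 0.314, 0.025]
ft_force: [1.2, -1.2, -2.4]
grip_width: 0.71
```

Call:
move_arm:
  moves:
    - [[0.14,0,0.6],[0,9.2,0],0]
    - [[0.04,0,0.62],[0,9.2,0],0]
    - [[0,0,0],[0,0,0],0]

```text
clock: 38.85
position: [0.6816, -0.148, 0.1121]
ee_rot: [0.929, -0.109, 0.35, 0.055]
ft_force: [-1.2, 0.6, -2.4]
grip_width: 0.712
```

```bash
python3 - <<'E'
from h import *
o,r=st(); print('lean',np.degrees(np.arccos(-r[2,2])))
im,I=snap('scene','s11',1); print([c for c in cream(im[:270,140:345])])
print(proj([o['position']],I)-[140,0])
E
```

```text
t 38.85 pos [ 0.6816 -0.148   0.1121] w 0.712 F [-1.2  0.6 -2.4]
[[ 0.731 -0.242  0.639]
 [-0.164 -0.97  -0.179]
 [ 0.663  0.026 -0.748]]
q [-0.15  0.23  0.26  2.08  0.51  0.14 -2.2 ]
lean 41.54979072140887
[([116.8, 54.6], [74, 0, 88, 122, 4763]), ([185.5, 76.4], [149, 0, 56, 143, 3580]), ([55.4, 33.5], [44, 14, 26, 58, 342]), ([45.2, 189.0], [39, 184, 14, 12, 83]), ([11.9, 202.4], [4, 199, 17, 11, 37])]
[[ 53.89551331 194.20843074]]
```

```bash
python3 - <<'E'
from h import *
o,r=st(); t=tool(-8,8); a=plan([.48,-.06,.09],t,0); plan([.48,-.06,.04],t,0,a)
E
```

```text
t 38.9 pos [ 0.6816 -0.1476  0.1122] w 0.713 F [-0.6 -0.5 -2.6]
[[ 0.731 -0.242  0.638]
 [-0.165 -0.97  -0.178]
 [ 0.662  0.025 -0.749]]
q [-0.15  0.23  0.26  2.08  0.5   0.14 -2.2 ]
9 rows
[[-0.78, -0.16, -0.57], [0.4, -3.7, -0.5], 0]
[[-0.82, -0.18, -0.51], [0.4, -3.7, -0.5], 0]
[[-0.85, -0.19, -0.46], [0.4, -3.7, -0.5], 0]
[[-0.87, -0.2, -0.4], [0.4, -3.7, -0.5], 0]
[[-0.9, -0.21, -0.34], [0.4, -3.7, -0.5], 0]
[[-0.91, -0.22, -0.28], [0.4, -3.7, -0.5], 0]
[[-0.93, -0.23, -0.22], [0.4, -3.7, -0.5], 0]
[[-0.94, -0.24, -0.16], [0.4, -3.7, -0.5], 0]
[[-0.94, -0.25, -0.1], [0.4, -3.7, -0.5], 0]
2 rows
[[-0.14, 0.0, 0.99], [0.0, 0.0, 0.0], 0] x 2
```

Call:
move_arm:
  moves:
    - [[0,0,0],[1,-8.3,-1],0]
    - [[0,0,0],[1,-8.3,-1],0]
    - [[0,0,0],[1,-8.3,-1],0]
    - [[0,0,0],[1,-8.3,-1],0]
    - [[0,0,0],[0,0,0],0]

```text
clock: 39.52
position: [0.6843, -0.1505, 0.11]
ee_rot: [0.99, -0.084, 0.11, 0.012]
ft_force: [0.0, -0.7, -2.1]
grip_width: 0.713
```

```bash
python3 - <<'E'
from h import *
o,r=st(); t=tool(-8,8); a=plan([.48,-.06,.09],t,0); plan([.48,-.06,.04],t,0,a)
E
```

```text
t 39.52 pos [ 0.6843 -0.1505  0.11  ] w 0.713 F [ 0.  -0.7 -2.1]
[[ 0.962 -0.169  0.215]
 [-0.164 -0.986 -0.042]
 [ 0.219  0.006 -0.976]]
q [ 0.28  0.44 -0.17  1.6   0.11  0.89 -1.67]
9 rows
[[-0.96, -0.24, -0.13], [0.1, -0.5, -0.2], 0]
[[-0.96, -0.25, -0.12], [0.1, -0.5, -0.2], 0]
[[-0.96, -0.25, -0.11], [0.1, -0.5, -0.2], 0]
[[-0.96, -0.25, -0.1], [0.1, -0.5, -0.2], 0]
[[-0.96, -0.26, -0.09], [0.1, -0.5, -0.2], 0]
[[-0.96, -0.26, -0.08], [0.1, -0.5, -0.2], 0]
[[-0.96, -0.26, -0.07], [0.1, -0.5, -0.2], 0]
[[-0.96, -0.27, -0.06], [0.1, -0.5, -0.2], 0]
[[-0.96, -0.27, -0.05], [0.1, -0.5, -0.2], 0]
2 rows
[[-0.14, 0.0, 0.99], [0.0, 0.0, 0.0], 0] x 2
```

Call:
move_arm:
  moves:
    - [[-0.96,-0.25,-0.13],[0,-0.5,0],0]
    - [[-0.96,-0.25,-0.12],[0,-0.5,0],0]
    - [[-0.96,-0.25,-0.1],[0,-0.5,0],0]
    - [[-0.96,-0.25,-0.1],[0,-0.5,0],0]
    - [[-0.96,-0.26,-0.1],[0,-0.5,0],0]

```text
clock: 40.15
position: [0.5679, -0.0978, 0.0981]
ee_rot: [0.992, -0.084, 0.089, 0.011]
ft_force: [1.0, -0.6, -1.4]
grip_width: 0.709
```

Call:
move_arm:
  moves:
    - [[-0.96,-0.26,-0.08],[0,-0.5,0],0]
    - [[-0.96,-0.26,-0.07],[0,-0.5,0],0]
    - [[-0.96,-0.27,0],[0,-0.5,0],0]
    - [[-0.96,-0.27,0],[0,-0.5,0],0]
    - [[-0.14,0,1],[0,0,0],0]

```text
clock: 40.78
position: [0.4793, -0.0558, 0.0617]
ee_rot: [0.994, -0.084, 0.073, 0.01]
ft_force: [0.2, 0.4, -2.1]
grip_width: 0.708
```

Call:
move_arm:
  moves:
    - [[-0.14,0,1],[0,0,0],0]
    - [[0,0,0],[0,0,0],0]

```text
clock: 41.02
position: [0.4777, -0.0568, 0.0343]
ee_rot: [0.994, -0.084, 0.069, 0.01]
ft_force: [-0.8, 0.1, -0.9]
grip_width: 0.714
```

```bash
python3 - <<'E'
from h import *
o,r=st(); print('lean',np.degrees(np.arccos(-r[2,2])))
im,I=snap('scene','s12',1); print(cream(im[100:270,200:345])); print(proj([o['position']],I)-[200,100]); cv2.imwrite('pics/s12.png',cv2.resize(im[130:250,200:340],None,fx=3,fy=3)[:,:,::-1])
E
```

```text
t 41.02 pos [ 0.4777 -0.0568  0.0343] w 0.714 F [-0.8  0.1 -0.9]
[[ 0.976 -0.169  0.136]
 [-0.166 -0.986 -0.032]
 [ 0.14   0.009 -0.99 ]]
q [ 0.23  0.16 -0.24  2.14  0.11  0.71 -1.83]
lean 8.037611744234574
[([68.9, 10.2], [54, 0, 32, 21, 546]), ([118.6, 20.4], [89, 0, 56, 43, 1150]), ([54.1, 84.9], [50, 81, 9, 9, 30])]
[[62.61913265 83.65483196]]
```

View pics/s12.png

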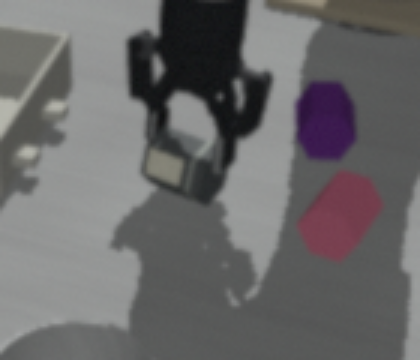

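Call:
move_arm:
  moves:
    - [[0,0,0.12],[0,0,0],0]
    - [[0,0,0.1],[0,0,0],0]
    - [[0,0,0],[0,0,0],0]

```text
clock: 41.45
position: [0.4807, -0.058, 0.0309]
ee_rot: [0.994, -0.085, 0.071, 0.011]
ft_force: [-0.9, 0.3, -1.2]
grip_width: 0.715
```

Call:
move_arm:
  moves:
    - [[0,0,0],[0,0,0],1]
    - [[0,0,0],[0,0,0],1]
    - [[0,0,0],[0,0,0],1]
    - [[0,0,-1],[0,0,0],1]
    - [[0,0,-1],[0,0,0],1]

```text
clock: 42.08
position: [0.4734, -0.0562, 0.0807]
ee_rot: [0.994, -0.085, 0.07, 0.011]
ft_force: [0.1, -0.1, -0.2]
grip_width: 1.002
```

Call:
move_arm:
  moves:
    - [[0,0,-1],[0,-4,0],1]
    - [[0,0,-1],[0,-4,0],1]
    - [[0,0,-0.5],[0,0,0],1]
    - [[0,0,0],[0,0,0],1]

```text
clock: 42.58
position: [0.4687, -0.0547, 0.1425]
ee_rot: [0.996, -0.086, 0.002, 0.006]
ft_force: [-0.7, -0.2, -0.1]
grip_width: 1.003
```

```bash
cat >> h.py <<'E'
def labelbox(im,I,z=.05,cut=330):
    a=im.astype(int); m=((a[...,0]-a[...,2]>12)&(a[...,0]-a[...,1]<25)&(a[...,0]-a[...,1]>0)&(a[...,0]>70)).astype(np.uint8); m[cut:]=0
    cn=max(cv2.findContours(m,0,2)[0],key=cv2.contourArea); b=cv2.boxPoints(cv2.minAreaRect(cn)); W=onz(b,z,I)
    d=[W[1]-W[0],W[2]-W[1]]; L=[np.linalg.norm(x) for x in d]; v=d[int(np.argmax(L))]
    print('px',b.round().tolist(),'centre',W.mean(0).round(4),'sizes',np.round(L,4),'az',np.degrees(np.arctan2(v[1],v[0]))%180)
E
python3 - <<'E'
from h import *
o,r=st(); im,I=snap('wrist','w13',1); print(cream(im)); labelbox(im,I,.0375)
C=np.array([.474,-.056,.025]); u=np.array([np.cos(np.radians(-9)),np.sin(np.radians(-9)),0])
for lam in (0,60,300):
    n=np.cos(np.radians(lam))*np.array([0,0,1])+np.sin(np.radians(lam))*u; print(lam,proj([C+.025*n],I).round())
g=cv2.cvtColor(im,7); s=im.max(2).astype(int)-im.min(2)
m=((g<95)&(s<25)).astype(np.uint8); m[240:]=0
n,l,t_,c=cv2.connectedComponentsWithStats(m)
for i in range(1,n):
    if t_[i][4]>300: print(c[i].round(),t_[i])
print(proj([C],I))
E
```

```text
t 42.58 pos [ 0.4687 -0.0547  0.1425] w 1.003 F [-0.7 -0.2 -0.1]
[[ 0.985 -0.171  0.003]
 [-0.17  -0.985 -0.011]
 [ 0.005  0.011 -1.   ]]
q [ 0.24  0.08 -0.24  1.96  0.03  1.1  -1.75]
[]
px [[260.0, 153.0], [262.0, 151.0], [266.0, 155.0], [264.0, 157.0]] centre [ 0.5024 -0.0673  0.0375] sizes [0.0023 0.0052] az 35.34078806886228
0 [[255. 194.]]
60 [[255. 164.]]
300 [[255. 214.]]
[452. 142.] [ 407   32  105  208 7852]
[254. 179.] [ 216  144   80   65 3686]
[[254.82100026 185.49529693]]
```

```bash
python3 - <<'E'
from h import *
im,I=load('w13')
for y in range(140,215,5): print(y,im[y,225:300:12].tolist())
t=tool(-9.5,-58); C=np.array([.474,-.057,.025]); a=plan(C-.08*t[:,2],t)
E
```

```text
140 [[103, 102, 108], [103, 102, 107], [104, 103, 110], [100, 98, 104], [103, 101, 108], [170, 168, 176], [179, 177, 185]]
145 [[57, 58, 64], [60, 59, 65], [68, 68, 71], [64, 66, 70], [69, 69, 74], [83, 83, 87], [177, 175, 184]]
150 [[39, 38, 42], [40, 42, 47], [129, 125, 117], [126, 121, 114], [129, 125, 115], [124, 120, 113], [177, 174, 183]]
155 [[39, 40, 44], [36, 39, 44], [125, 119, 113], [129, 124, 117], [130, 124, 117], [127, 122, 115], [184, 182, 191]]
160 [[37, 40, 44], [39, 41, 46], [131, 126, 119], [130, 125, 119], [130, 125, 117], [127, 122, 116], [178, 175, 184]]
165 [[37, 39, 42], [38, 41, 46], [138, 134, 127], [150, 145, 137], [148, 144, 138], [149, 144, 137], [176, 174, 183]]
170 [[78, 81, 88], [81, 84, 91], [81, 85, 92], [83, 86, 94], [84, 88, 95], [84, 88, 95], [173, 173, 180]]
175 [[80, 84, 90], [82, 86, 93], [83, 84, 92], [83, 85, 92], [86, 89, 96], [89, 91, 98], [176, 175, 184]]
180 [[83, 85, 92], [83, 87, 93], [86, 88, 95], [86, 89, 97], [87, 89, 97], [89, 93, 98], [175, 174, 183]]
185 [[85, 88, 94], [82, 85, 92], [86, 87, 94], [88, 89, 96], [90, 91, 99], [88, 91, 97], [177, 175, 185]]
190 [[82, 84, 91], [83, 86, 92], [85, 89, 95], [87, 89, 97], [91, 92, 100], [90, 92, 99], [176, 175, 182]]
195 [[81, 85, 91], [82, 85, 94], [85, 88, 94], [88, 90, 97], [89, 91, 99], [91, 93, 101], [178, 176, 185]]
200 [[78, 82, 89], [82, 86, 93], [85, 88, 96], [88, 91, 98], [90, 92, 100], [92, 94, 102], [178, 176, 185]]
205 [[63, 68, 70], [67, 73, 76], [66, 69, 73], [66, 68, 73], [65, 68, 74], [67, 70, 75], [177, 174, 184]]
210 [[157, 157, 165], [164, 161, 170], [161, 158, 166], [161, 159, 168], [157, 156, 165], [161, 159, 167], [171, 168, 177]]
6 rows
[[0.49, 0.0, 0.5], [0.1, -9.7, -0.1], 1]
[[0.57, 0.0, 0.41], [0.1, -9.7, -0.1], 1]
[[0.63, 0.0, 0.31], [0.1, -9.7, -0.1], 1]
[[0.67, 0.0, 0.2], [0.1, -9.7, -0.1], 1]
[[0.7, 0.01, 0.08], [0.1, -9.7, -0.1], 1]
[[0.7, 0.01, -0.04], [0.1, -9.7, -0.1], 1]
```

Call:
move_arm:
  moves:
    - [[0.5,0,0.5],[0,-9.7,0],1]
    - [[0.6,0,0.41],[0,-9.7,0],1]
    - [[0.66,0,0.31],[0,-9.7,0],1]
    - [[0.7,0,0.2],[0,-9.7,0],1]
    - [[0.75,0,0.08],[0,-9.7,0],1]

```text
clock: 43.25
position: [0.5324, -0.0665, 0.0772]
ee_rot: [0.908, -0.08, -0.411, -0.03]
ft_force: [0.7, -0.5, -0.8]
grip_width: 1.0
```

Call:
move_arm:
  moves:
    - [[0.75,0,0],[0,-9.7,0],1]
    - [[0,0,0],[0,0,0],1]

```text
clock: 43.5
position: [0.5322, -0.0695, 0.0634]
ee_rot: [0.889, -0.083, -0.449, -0.035]
ft_force: [0.1, 1.4, 0.2]
grip_width: 0.997
```

```bash
python3 - <<'E'
from h import *
o,r=st(); C=np.array([.480,-.057,.026]); print(np.degrees(np.arccos(-r[2,2])))
plan(C+.008*r[:,2],r); t=tool(-9.5,-58);plan(C+.008*t[:,2],t)
E
```

```text
t 43.5 pos [ 0.5322 -0.0695  0.0634] w 0.997 F [0.1 1.4 0.2]
[[ 0.583 -0.179 -0.793]
 [-0.117 -0.984  0.136]
 [-0.804  0.013 -0.594]]
q [ 0.05  1.01  0.08  1.06 -0.12  2.01 -1.63]
53.53448945990344
3 rows
[[-0.02, -0.05, 0.98], [0.0, 0.0, 0.0], 1] x 3
3 rows
[[-0.03, -0.05, 0.98], [-0.1, -1.5, -0.4], 1]
[[-0.01, -0.05, 0.98], [-0.1, -1.5, -0.4], 1]
[[0.02, -0.05, 0.98], [-0.1, -1.5, -0.4], 1]
```

Call:
move_arm:
  moves:
    - [[-0.02,-0.05,0.98],[0,-1.5,0],1]
    - [[0,-0.05,0.98],[0,-2,0],1]
    - [[0.02,-0.05,0.98],[0,-2,0],1]
    - [[0,0,0],[0,0,0],0]
    - [[0,0,0],[0,0,0],0]

```text
clock: 44.12
position: [0.4764, -0.0544, 0.0265]
ee_rot: [0.869, -0.08, -0.487, -0.041]
ft_force: [0.5, -0.0, -0.4]
grip_width: 0.716
```

Call:
move_arm:
  moves:
    - [[0,0,0],[0,0,0],0]
    - [[0,0,0],[0,0,0],0]
    - [[0,0,0],[0,0,0],0]

```text
clock: 44.5
position: [0.4766, -0.0545, 0.0264]
ee_rot: [0.869, -0.08, -0.487, -0.041]
ft_force: [4.7, -0.2, 6.7]
grip_width: 0.716
```

```bash
python3 - <<'E'
from h import *
o,r=st(); p=np.array(o['position']); L=np.degrees(np.arccos(-r[2,2])); print('lean',L,'off',(p[2]-.025)/r[2,2])
a=plan(p+[0.02,0,.12],tool(-9,-40),0); b=plan([.48,.0,.20],tool(-9,60-L),0,a); plan(slot(-.068,.20),tool(-5.2,60-L),0,b)
E
```

```text
t 44.5 pos [ 0.4766 -0.0545  0.0264] w 0.716 F [ 4.7 -0.2  6.7]
[[ 0.512 -0.179 -0.84 ]
 [-0.099 -0.984  0.149]
 [-0.853  0.007 -0.522]]
q [ 0.04  1.    0.06  1.21 -0.12  1.95 -1.63]
lean 58.54482830100911 off -0.002588147487058789
4 rows
[[-0.92, -0.03, -0.79], [-0.2, 4.6, -0.3], 0]
[[-0.85, -0.03, -0.87], [-0.2, 4.6, -0.3], 0]
[[-0.78, -0.03, -0.93], [-0.2, 4.6, -0.3], 0]
[[-0.7, -0.03, -0.99], [-0.2, 4.6, -0.3], 0]
4 rows
[[-0.54, -0.51, -0.25], [-0.0, 10.4, -0.0], 0]
[[-0.48, -0.51, -0.34], [-0.0, 10.4, -0.0], 0]
[[-0.41, -0.51, -0.42], [-0.0, 10.4, -0.0], 0]
[[-0.33, -0.51, -0.49], [-0.0, 10.4, -0.0], 0]
14 rows
[[-0.33, -0.96, -0.01], [0.0, 0.0, -0.3], 0]
[[-0.33, -0.96, -0.01], [0.0, 0.0, -0.3], 0]
[[-0.32, -0.96, -0.01], [0.0, 0.0, -0.3], 0]
[[-0.32, -0.96, -0.01], [0.0, 0.0, -0.3], 0]
[[-0.31, -0.97, -0.01], [0.0, 0.0, -0.3], 0]
[[-0.31, -0.97, -0.01], [0.0, 0.0, -0.3], 0]
[[-0.3, -0.97, -0.01], [0.0, 0.0, -0.3], 0]
[[-0.3, -0.97, -0.01], [0.0, 0.0, -0.3], 0]
[[-0.29, -0.97, -0.01], [0.0, 0.0, -0.3], 0]
[[-0.29, -0.97, -0.01], [0.0, 0.0, -0.3], 0]
[[-0.28, -0.97, -0.01], [0.0, 0.0, -0.3], 0]
[[-0.28, -0.98, -0.01], [0.0, 0.0, -0.3], 0]
[[-0.28, -0.98, -0.01], [0.0, 0.0, -0.3], 0]
[[-0.27, -0.98, -0.01], [0.0, 0.0, -0.3], 0]
```

Call:
move_arm:
  moves:
    - [[-0.92,0,-0.79],[0,4.6,0],0]
    - [[-0.85,0,-0.87],[0,4.6,0],0]
    - [[-0.78,0,-0.93],[0,4.6,0],0]
    - [[-0.7,0,-1],[0,4.6,0],0]
    - [[-0.54,-0.5,-0.25],[0,10.4,0],0]

```text
clock: 45.12
position: [0.4932, -0.0448, 0.1589]
ee_rot: [0.963, -0.089, -0.254, -0.019]
ft_force: [0.4, 0.4, -1.3]
grip_width: 0.712
```

Call:
move_arm:
  moves:
    - [[-0.48,-0.5,-0.34],[0,10.4,0],0]
    - [[-0.41,-0.5,-0.42],[0,10.4,0],0]
    - [[-0.33,-0.5,-0.5],[0,10.4,0],0]
    - [[-0.33,-0.96,0],[0,0,-0.3],0]
    - [[-0.33,-0.96,0],[0,0,-0.3],0]

```text
clock: 45.75
position: [0.4721, 0.0476, 0.199]
ee_rot: [0.996, -0.085, 0.012, 0.004]
ft_force: [0.8, 0.6, -1.8]
grip_width: 0.717
```

Call:
move_arm:
  moves:
    - [[-0.32,-0.96,0],[0,0,-0.3],0]
    - [[-0.32,-0.96,0],[0,0,-0.3],0]
    - [[-0.31,-0.97,0],[0,0,-0.3],0]
    - [[-0.31,-0.97,0],[0,0,-0.3],0]
    - [[-0.3,-0.97,0],[0,0,-0.3],0]

```text
clock: 46.38
position: [0.453, 0.1731, 0.1964]
ee_rot: [0.997, -0.071, 0.011, 0.005]
ft_force: [0.5, -0.3, -0.7]
grip_width: 0.71
```

Call:
move_arm:
  moves:
    - [[-0.3,-0.97,0],[0,0,-0.3],0]
    - [[-0.3,-0.97,0],[0,0,-0.3],0]
    - [[-0.3,-0.97,0],[0,0,-0.3],0]
    - [[-0.28,-0.97,0],[0,0,-0.3],0]
    - [[-0.28,-0.98,0],[0,0,-0.3],0]

```text
clock: 47.0
position: [0.4329, 0.2983, 0.1946]
ee_rot: [0.998, -0.058, 0.011, 0.005]
ft_force: [0.4, -0.1, -1.8]
grip_width: 0.714
```

Call:
move_arm:
  moves:
    - [[-0.28,-0.98,0],[0,0,-0.3],0]
    - [[-0.27,-0.98,0],[0,0,-0.3],0]
    - [[0,0,0],[0,0,0],0]

```text
clock: 47.38
position: [0.424, 0.3498, 0.1937]
ee_rot: [0.999, -0.052, 0.011, 0.004]
ft_force: [-0.6, -0.9, -1.1]
grip_width: 0.708
```

```bash
python3 - <<'E'
from h import *
o,r=st(); print('lean',np.degrees(np.arcsin(r[2,0])))
im,I=snap('wrist','w14',1); print(cream(im)); labelbox(im,I,.2)
print(slot(-.068,0)); plan(slot(-.068,.035),tool(-5.2,2),0)
E
```

```text
t 47.38 pos [0.424  0.3498 0.1937] w 0.708 F [-0.6 -0.9 -1.1]
[[ 0.994 -0.103  0.021]
 [-0.103 -0.995 -0.01 ]
 [ 0.022  0.008 -1.   ]]
q [-0.51  0.2  -0.31  1.71  0.09  1.23 -2.52]
lean 1.2542831024386625
[([250.1, 18.2], [245, 3, 12, 34, 327]), ([300.3, 262.1], [273, 253, 46, 31, 654])]
px [[272.0, 281.0], [273.0, 252.0], [318.0, 254.0], [317.0, 283.0]] centre [0.4178 0.331  0.2   ] sizes [0.0162 0.0223] az 81.39807848875255
[0.41827986 0.34966302 0.        ]
7 rows
[[-0.06, -0.01, 0.91], [0.1, 0.1, -0.1], 0]
[[-0.06, -0.01, 0.9], [0.1, 0.1, -0.1], 0]
[[-0.06, -0.01, 0.9], [0.1, 0.1, -0.1], 0]
[[-0.06, -0.01, 0.9], [0.1, 0.1, -0.1], 0]
[[-0.06, -0.01, 0.9], [0.1, 0.1, -0.1], 0]
[[-0.07, -0.01, 0.9], [0.1, 0.1, -0.1], 0]
[[-0.07, -0.01, 0.9], [0.1, 0.1, -0.1], 0]
```

```bash
python3 - <<'E'
from h import *
im,I=load('w14'); print(proj([[.4855,.340,.055],slot(.07,.055)],I)); cv2.imwrite('pics/w14.png',im[:,:,::-1])
E
```

```text
[[258.42202859 120.27487246]
 [253.33578141  32.64190409]]
```

View pics/w14.png

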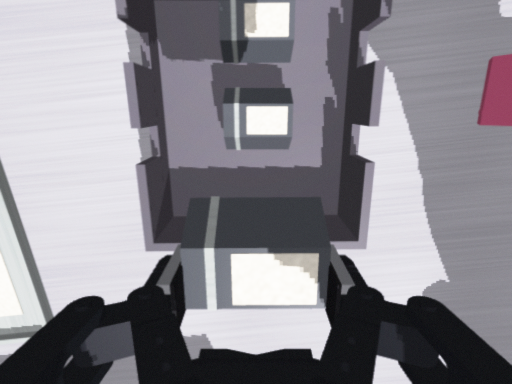

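Call:
move_arm:
  moves:
    - [[-0.04,0,0.91],[0,0,0],0]
    - [[-0.04,0,0.91],[0,0,0],0]
    - [[-0.04,0,0.91],[0,0,0],0]
    - [[-0.04,0,0.91],[0,0,0],0]
    - [[0,0,0.91],[0,0,0],0]

```text
clock: 48.05
position: [0.4239, 0.3458, 0.0793]
ee_rot: [0.998, -0.054, 0.011, 0.005]
ft_force: [0.7, -0.2, -1.7]
grip_width: 0.72
```

Call:
move_arm:
  moves:
    - [[0,0,0.91],[0,0,0],0]
    - [[0,0,0.8],[0,0,0],0]
    - [[0,0,0],[0,0,0],0]

```text
clock: 48.42
position: [0.4239, 0.3448, 0.0359]
ee_rot: [0.998, -0.054, 0.01, 0.006]
ft_force: [-0.8, 0.1, -1.0]
grip_width: 0.715
```

```bash
python3 - <<'E'
from h import *
o,r=st()
E
```

```text
t 48.42 pos [0.4239 0.3448 0.0359] w 0.715 F [-0.8  0.1 -1. ]
[[ 0.994 -0.108  0.019]
 [-0.107 -0.994 -0.013]
 [ 0.021  0.011 -1.   ]]
q [-0.56  0.37 -0.26  1.87  0.14  0.92 -2.57]
```

Call:
move_arm:
  moves:
    - [[0,0,0.1],[0,0,0],0]
    - [[0,0,0.06],[0,0,0],0]
    - [[0,0,0],[0,0,0],0]
    - [[0,0,0],[0,0,0],1]
    - [[0,0,0],[0,0,0],1]

```text
clock: 49.05
position: [0.4243, 0.3466, 0.0332]
ee_rot: [0.999, -0.053, 0.011, 0.005]
ft_force: [-0.4, -0.1, 0.8]
grip_width: 1.0
```

Call:
move_arm:
  moves:
    - [[0,0,0],[0,0,0],1]
    - [[0,0,-1],[0,0,0],1]
    - [[0,0,-1],[0,0,0],1]
    - [[0,0,-1],[0,0,0],1]
    - [[0,0,-1],[0,0,0],1]

```text
clock: 49.68
position: [0.422, 0.3475, 0.1337]
ee_rot: [0.999, -0.053, 0.011, 0.005]
ft_force: [-0.6, 0.4, 0.1]
grip_width: 1.001
```

Call:
move_arm:
  moves:
    - [[0,0,-1],[0,0,0],1]
    - [[0,0,-1],[0,0,0],1]
    - [[-0.5,0,-1],[0,0,0],1]
    - [[-0.5,0,-1],[0,0,0],1]
    - [[0,0,0],[0,0,0],1]

```text
clock: 50.3
position: [0.3951, 0.3524, 0.2342]
ee_rot: [0.999, -0.053, 0.012, 0.004]
ft_force: [0.6, 0.8, -0.7]
grip_width: 0.996
```

```bash
python3 - <<'E'
from h import *
o,r=st(); im,I=snap('wrist','w15',1); print(cream(im)); labelbox(im,I,.055,250)
plan([.42,-.30,.25],tool(7))
E
```

```text
t 50.3 pos [0.3951 0.3524 0.2342] w 0.996 F [ 0.6  0.8 -0.7]
[[ 0.994 -0.105  0.023]
 [-0.105 -0.994 -0.008]
 [ 0.024  0.006 -1.   ]]
q [-0.57  0.13 -0.28  1.71  0.06  1.3  -2.54]
[([7.1, 247.0], [0, 238, 15, 27, 168]), ([440.8, 381.3], [436, 379, 11, 5, 43])]
px [[-0.0, 238.0], [14.0, 238.0], [14.0, 249.0], [0.0, 249.0]] centre [0.3502 0.6376 0.055 ] sizes [0.0152 0.0137] az 83.57544018311386
26 rows
[[0.14, 0.99, -0.02], [0.0, -0.0, -0.5], 1]
[[0.14, 0.99, -0.02], [0.0, -0.0, -0.5], 1]
[[0.13, 1.0, -0.02], [0.0, -0.0, -0.5], 1]
[[0.12, 1.0, -0.02], [0.0, -0.0, -0.5], 1]
[[0.11, 1.0, -0.02], [0.0, -0.0, -0.5], 1]
[[0.1, 1.0, -0.02], [0.0, -0.0, -0.5], 1]
[[0.09, 1.0, -0.02], [0.0, -0.0, -0.5], 1]
[[0.08, 1.0, -0.02], [0.0, -0.0, -0.5], 1]
[[0.07, 1.0, -0.02], [0.0, -0.0, -0.5], 1]
[[0.07, 1.0, -0.02], [0.0, -0.0, -0.5], 1]
[[0.06, 1.0, -0.02], [0.0, -0.0, -0.5], 1]
[[0.05, 1.0, -0.02], [0.0, -0.0, -0.5], 1]
[[0.04, 1.0, -0.02], [0.0, -0.0, -0.5], 1]
[[0.03, 1.0, -0.02], [0.0, -0.0, -0.5], 1]
[[0.02, 1.0, -0.02], [0.0, -0.0, -0.5], 1]
[[0.01, 1.0, -0.02], [0.0, -0.0, -0.5], 1]
[[0.0, 1.0, -0.02], [0.0, -0.0, -0.5], 1]
[[-0.01, 1.0, -0.02], [0.0, -0.0, -0.5], 1]
[[-0.01, 1.0, -0.02], [0.0, -0.0, -0.5], 1]
[[-0.02, 1.0, -0.02], [0.0, -0.0, -0.5], 1]
[[-0.03, 1.0, -0.02], [0.0, -0.0, -0.5], 1]
[[-0.04, 1.0, -0.02], [0.0, -0.0, -0.5], 1]
[[-0.05, 1.0, -0.03], [0.0, -0.0, -0.5], 1]
[[-0.06, 1.0, -0.03], [0.0, -0.0, -0.5], 1]
[[-0.07, 1.0, -0.03], [0.0, -0.0, -0.5], 1]
[[-0.08, 1.0, -0.03], [0.0, -0.0, -0.5], 1]
```

```bash
python3 - <<'E'
from h import *
im,I=load('w15'); g=im.min(2)
print(proj([slot(x,.055) for x in (.07,0,-.062)],I).round())
m=(g>150).astype(np.uint8); m[:, :150]=0; m[:,350:]=0; m[280:]=0
for c in cv2.findContours(m,0,2)[0]:
    if cv2.contourArea(c)>150: 
        b=cv2.boxPoints(cv2.minAreaRect(c)); W=onz(b,.055,I); print(b.mean(0).round(),W.mean(0).round(3),np.linalg.norm(W[0]-W[1]).round(3),np.linalg.norm(W[1]-W[2]).round(3))
ey=np.array([-cex[1],cex[0]]); w=lambda x,y,z:np.r_[cc+cex*x+ey*y,z]
print(proj([w(-.116,.102,.078),w(-.116,-.102,.078)],I).round(1))
for (u,v) in proj([w(-.116,.05,.078),w(-.116,-.05,.078)],I): print(v,[int(im[int(v)+k,int(u)].max()) for k in range(-14,15,2)])
E
```

```text
[[253.   8.]
 [254.  89.]
 [255. 151.]]
[250. 216.] [0.35  0.363 0.055] 0.15 0.209
[264. 148.] [0.427 0.339 0.055] 0.036 0.024
[264.  88.] [0.485 0.333 0.055] 0.036 0.023
[264.   6.] [0.557 0.326 0.055] 0.036 0.01
[[156.4 208.6]
 [355.2 205.5]]
207.79298525903704 [47, 48, 47, 57, 121, 130, 128, 154, 199, 201, 201, 202, 201, 197, 201]
206.2789922435605 [48, 47, 48, 57, 132, 138, 138, 159, 196, 198, 197, 196, 196, 200, 201]
```

Call:
move_arm:
  moves:
    - [[0.14,1,0],[0,0,-0.5],1]
    - [[0.14,1,0],[0,0,-0.5],1]
    - [[0.13,1,0],[0,0,-0.5],1]
    - [[0.12,1,0],[0,0,-0.5],1]
    - [[0.11,1,0],[0,0,-0.5],1]

```text
clock: 50.98
position: [0.4, 0.2238, 0.2325]
ee_rot: [0.999, -0.032, 0.01, 0.006]
ft_force: [0.8, 0.2, -0.1]
grip_width: 0.998
```

Call:
move_arm:
  moves:
    - [[0.1,1,0],[0,0,-0.5],1]
    - [[0.1,1,0],[0,0,-0.5],1]
    - [[0.08,1,0],[0,0,-0.5],1]
    - [[0.07,1,0],[0,0,-0.5],1]
    - [[0.06,1,0],[0,0,-0.5],1]

```text
clock: 51.6
position: [0.4043, 0.0986, 0.234]
ee_rot: [1.0, -0.01, 0.01, 0.006]
ft_force: [1.1, 0.3, 0.2]
grip_width: 0.999
```

Call:
move_arm:
  moves:
    - [[0.05,1,0],[0,0,-0.5],1]
    - [[0.05,1,0],[0,0,-0.5],1]
    - [[0.04,1,0],[0,0,-0.5],1]
    - [[0.03,1,0],[0,0,-0.5],1]
    - [[0.02,1,0],[0,0,-0.5],1]

```text
clock: 52.22
position: [0.4087, -0.0263, 0.2355]
ee_rot: [1.0, 0.012, 0.009, 0.006]
ft_force: [0.2, 0.6, -0.0]
grip_width: 0.997
```

Call:
move_arm:
  moves:
    - [[0,1,0],[0,0,-0.5],1]
    - [[0,1,0],[0,0,-0.5],1]
    - [[0,1,0],[0,0,-0.5],1]
    - [[0,1,0],[0,0,-0.5],1]
    - [[-0.02,1,0],[0,0,-0.5],1]

```text
clock: 52.85
position: [0.4133, -0.1512, 0.237]
ee_rot: [0.999, 0.034, 0.009, 0.006]
ft_force: [0.2, -0.2, 0.2]
grip_width: 1.002
```

Call:
move_arm:
  moves:
    - [[-0.03,1,0],[0,0,-0.5],1]
    - [[-0.04,1,0],[0,0,-0.5],1]
    - [[-0.05,1,0],[0,0,-0.5],1]
    - [[-0.06,1,0],[0,0,-0.5],1]
    - [[0,0,0],[0,0,0],1]

```text
clock: 53.48
position: [0.4164, -0.2519, 0.2381]
ee_rot: [0.999, 0.05, 0.009, 0.006]
ft_force: [0.3, 0.3, -0.2]
grip_width: 1.002
```

```bash
python3 - <<'E'
from h import *
o,r=st(); im,I=snap('wrist','w16',1.5)
e=cv2.resize(im,None,fx=1.5,fy=1.5)
for k in range(0,512,50): cv2.putText(e,str(k),(int(k*1.5),10),0,.35,(255,0,0)); cv2.line(e,(int(k*1.5),0),(int(k*1.5),575),(255,160,160),1)
for k in range(0,384,50): cv2.putText(e,str(k),(0,int(k*1.5)),0,.35,(255,0,0)); cv2.line(e,(0,int(k*1.5)),(767,int(k*1.5)),(255,160,160),1)
cv2.imwrite('pics/w16.png',e[:,:,::-1])
E
```

```text
t 53.48 pos [ 0.4164 -0.2519  0.2381] w 1.002 F [ 0.3  0.3 -0.2]
[[ 0.995  0.099  0.019]
 [ 0.099 -0.995 -0.012]
 [ 0.017  0.013 -1.   ]]
q [-0.   -0.02  0.45  1.84  0.01  1.29 -1.03]
```

View pics/w16.png

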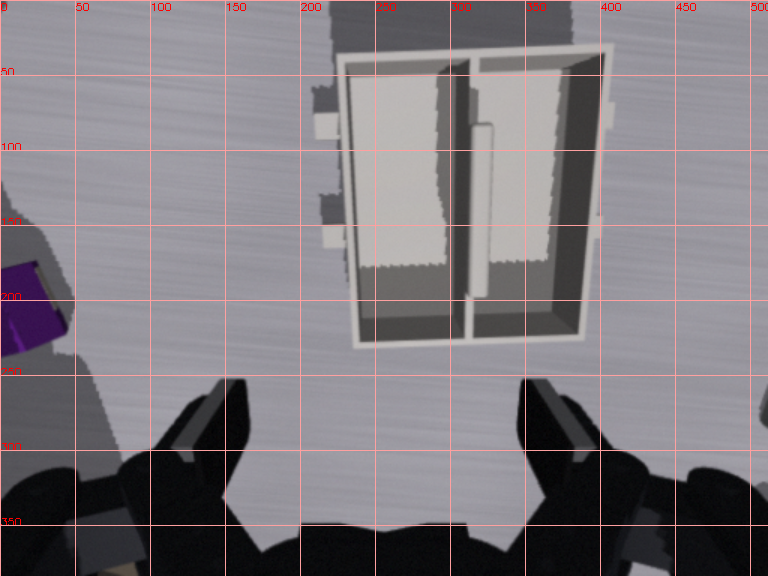

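```bash
python3 - <<'E'
from h import *
im,I=load('w16')
P=onz(np.array([(354,347),(583,338),(612,45),(338,55)])/1.5,.06,I); print(P.round(3),P.mean(0)); 
v=P[2]+P[3]-P[0]-P[1]; print('yaw',np.degrees(np.arctan2(v[1],v[0])),np.linalg.norm(v)/2,np.linalg.norm(P[1]-P[0]))
H=onz(np.array([(482,124),(479,297)])/1.5,.09,I); v=H[0]-H[1]; print(H,H.mean(0),np.degrees(np.arctan2(v[1],v[0])),np.linalg.norm(v))
L=onz(np.array([(326,125),(333,236)])/1.5,.032,I); print(L)
yaw=7; c=(P.mean(0)[:2]+H.mean(0)[:2])/2; print(c)
plan([*c,.15],tool(6.5),.5)
E
```

```text
[[ 0.353 -0.238  0.06 ]
 [ 0.377 -0.409  0.06 ]
 [ 0.572 -0.383  0.06 ]
 [ 0.549 -0.212  0.06 ]] [ 0.46277495 -0.31038446  0.06      ]
yaw 7.608467719118006 0.197647391051388 0.17221534953754097
[[ 0.51575787 -0.30270419  0.09      ]
 [ 0.40917538 -0.31806795  0.09      ]] [ 0.46246663 -0.31038607  0.09      ] 8.20263044554284 0.10768413409164113
[[ 0.50920357 -0.20413987  0.032     ]
 [ 0.43059013 -0.21447915  0.032     ]]
[ 0.46262079 -0.31038527]
4 rows
[[0.38, 0.63, 0.9], [0.2, -0.2, -0.2], 0.5]
[[0.38, 0.63, 0.89], [0.2, -0.2, -0.2], 0.5]
[[0.38, 0.64, 0.89], [0.2, -0.2, -0.2], 0.5]
[[0.39, 0.64, 0.89], [0.2, -0.2, -0.2], 0.5]
```

Call:
move_arm:
  moves:
    - [[0.38,0.63,0.9],[0.2,-0.2,-0.5],0.5]
    - [[0.38,0.63,0.9],[0.2,-0.2,-0.5],0.5]
    - [[0.38,0.64,0.9],[0.2,-0.2,-0.5],0.5]
    - [[0.38,0.64,0.9],[0.2,-0.2,-0.5],0.5]
    - [[0,0,0],[0,0,0],0.5]

```text
clock: 54.15
position: [0.4631, -0.3084, 0.1481]
ee_rot: [0.998, 0.069, 0.001, -0.001]
ft_force: [-0.9, 0.4, 1.1]
grip_width: 0.499
```

```bash
python3 - <<'E'
from h import *
o,r=st(); plan([.4626,-.3104,.064],tool(7.8),.5)
E
```

```text
t 54.15 pos [ 0.4631 -0.3084  0.1481] w 0.499 F [-0.9  0.4  1.1]
[[ 0.991  0.137  0.001]
 [ 0.137 -0.991  0.002]
 [ 0.001 -0.002 -1.   ]]
q [ 0.08  0.26  0.5   1.78 -0.14  1.14 -0.81]
4 rows
[[-0.01, 0.02, 0.84], [-0.0, -0.0, 0.0], 0.5] x 4
```

Call:
move_arm:
  moves:
    - [[0,0.02,0.84],[0,0,0],0.5]
    - [[0,0.02,0.84],[0,0,0],0.5]
    - [[0,0.02,0.84],[0,0,0],0.5]
    - [[0,0,0.84],[0,0,0],0.5]
    - [[0,0,0],[0,0,0],0.5]

```text
clock: 54.78
position: [0.4638, -0.3091, 0.0659]
ee_rot: [0.998, 0.069, 0.002, -0.001]
ft_force: [-1.0, -0.4, 0.4]
grip_width: 0.501
```

Call:
move_arm:
  moves:
    - [[0,0,0],[0,0,0],0]
    - [[0,0,0],[0,0,0],0]
    - [[0,0,0],[0,0,0],0]
    - [[0,0,0],[0,0,0],0]
    - [[0,0,0],[0,0,0],0]
  squeeze: 90

```text
clock: 55.4
position: [0.4652, -0.3108, 0.068]
ee_rot: [0.998, 0.069, 0.004, -0.0]
ft_force: [-2.1, 1.9, 7.2]
grip_width: 0.144
```

```bash
python3 - <<'E'
from h import *
o,r=st(); p=np.array(o['position'])
a=plan(p+[0,0,.17],r,0); b=plan([.52,0,.23],tool(80),0,a); plan(slot(0,.23),tool(174.8),0,b)
E
```

```text
t 55.4 pos [ 0.4652 -0.3108  0.068 ] w 0.144 F [-2.1  1.9  7.2]
[[ 0.991  0.137  0.007]
 [ 0.137 -0.991  0.001]
 [ 0.007  0.    -1.   ]]
q [ 0.11  0.36  0.48  1.84 -0.2   0.98 -0.76]
7 rows
[[0.01, 0.0, -0.97], [0.0, 0.0, 0.0], 0] x 7
13 rows
[[0.3, -0.92, 0.03], [0.0, -0.0, -5.5], 0]
[[0.39, -0.89, 0.03], [0.0, -0.0, -5.5], 0]
[[0.47, -0.85, 0.03], [0.0, -0.0, -5.5], 0]
[[0.55, -0.8, 0.03], [0.0, -0.0, -5.5], 0]
[[0.63, -0.74, 0.03], [0.0, -0.0, -5.5], 0]
[[0.69, -0.68, 0.03], [0.0, -0.0, -5.5], 0]
[[0.76, -0.61, 0.03], [0.0, -0.0, -5.5], 0]
[[0.81, -0.53, 0.03], [0.0, -0.0, -5.5], 0]
[[0.86, -0.45, 0.03], [0.0, -0.0, -5.5], 0]
[[0.9, -0.37, 0.03], [0.0, -0.0, -5.5], 0]
[[0.93, -0.28, 0.03], [0.0, -0.0, -5.5], 0]
[[0.95, -0.19, 0.03], [0.0, -0.0, -5.5], 0]
[[0.97, -0.09, 0.02], [0.0, -0.0, -5.5], 0]
14 rows
[[0.95, -0.27, 0.0], [-0.0, -0.0, -6.8], 0]
[[0.97, -0.15, 0.0], [-0.0, -0.0, -6.8], 0]
[[0.99, -0.04, 0.0], [-0.0, -0.0, -6.8], 0]
[[0.98, 0.08, 0.0], [-0.0, -0.0, -6.8], 0]
[[0.97, 0.2, 0.0], [-0.0, -0.0, -6.8], 0]
[[0.94, 0.31, 0.0], [-0.0, -0.0, -6.8], 0]
[[0.89, 0.42, 0.0], [-0.0, -0.0, -6.8], 0]
[[0.84, 0.52, 0.0], [-0.0, -0.0, -6.8], 0]
[[0.77, 0.61, 0.0], [-0.0, -0.0, -6.8], 0]
[[0.69, 0.7, 0.0], [-0.0, -0.0, -6.8], 0]
[[0.61, 0.78, 0.0], [-0.0, -0.0, -6.8], 0]
[[0.51, 0.84, 0.0], [-0.0, -0.0, -6.8], 0]
[[0.41, 0.9, 0.0], [-0.0, -0.0, -6.8], 0]
[[0.3, 0.94, 0.0], [-0.0, -0.0, -6.8], 0]
```

Call:
move_arm:
  moves:
    - [[0,0,-1],[0,0,0],0]
    - [[0,0,-1],[0,0,0],0]
    - [[0,0,-1],[0,0,0],0]
    - [[0,0,-1],[0,0,0],0]
    - [[0,0,-1],[0,0,0],0]

```text
clock: 56.02
position: [0.4634, -0.3105, 0.1923]
ee_rot: [0.998, 0.069, 0.002, -0.001]
ft_force: [0.6, -0.1, -4.4]
grip_width: 0.142
```

Call:
move_arm:
  moves:
    - [[0,0,-1],[0,0,0],0]
    - [[0,0,-1],[0,0,0],0]
    - [[0.3,-0.92,0],[0,0,-5.5],0]
    - [[0.39,-0.9,0],[0,0,-5.5],0]
    - [[0.47,-0.85,0],[0,0,-5.5],0]

```text
clock: 56.65
position: [0.4759, -0.238, 0.2416]
ee_rot: [0.977, 0.213, 0.003, -0.0]
ft_force: [1.1, 0.4, -4.3]
grip_width: 0.141
```

Call:
move_arm:
  moves:
    - [[0.55,-0.8,0],[0,0,-5.5],0]
    - [[0.63,-0.75,0],[0,0,-5.5],0]
    - [[0.7,-0.68,0],[0,0,-5.5],0]
    - [[0.76,-0.61,0],[0,0,-5.5],0]
    - [[0.81,-0.53,0],[0,0,-5.5],0]

```text
clock: 57.28
position: [0.4977, -0.1184, 0.2419]
ee_rot: [0.899, 0.439, 0.002, 0.0]
ft_force: [1.4, -0.9, -3.9]
grip_width: 0.14
```

Call:
move_arm:
  moves:
    - [[0.86,-0.45,0],[0,0,-5.5],0]
    - [[0.9,-0.37,0],[0,0,-5.5],0]
    - [[0.93,-0.28,0],[0,0,-5.5],0]
    - [[0.95,-0.2,0],[0,0,-5.5],0]
    - [[0.97,-0.1,0],[0,0,-5.5],0]

```text
clock: 57.9
position: [0.5192, 0.0011, 0.2421]
ee_rot: [0.768, 0.64, 0.002, 0.001]
ft_force: [0.9, 0.8, -4.7]
grip_width: 0.143
```

```bash
python3 - <<'E'
from h import *
o,r=st(); plan(slot(0,.235),tool(174.8),0)
E
```

```text
t 57.9 pos [0.5192 0.0011 0.2421] w 0.143 F [ 0.9  0.8 -4.7]
[[ 0.181  0.983  0.005]
 [ 0.983 -0.181  0.001]
 [ 0.002  0.004 -1.   ]]
q [-0.26  0.08  0.18  1.74 -0.02  1.32 -0.26]
14 rows
[[0.94, -0.27, 0.02], [0.0, 0.0, -6.8], 0]
[[0.97, -0.16, 0.02], [0.0, 0.0, -6.8], 0]
[[0.98, -0.04, 0.02], [0.0, 0.0, -6.8], 0]
[[0.98, 0.08, 0.02], [0.0, 0.0, -6.8], 0]
[[0.96, 0.19, 0.02], [0.0, 0.0, -6.8], 0]
[[0.93, 0.3, 0.02], [0.0, 0.0, -6.8], 0]
[[0.89, 0.41, 0.02], [0.0, 0.0, -6.8], 0]
[[0.84, 0.52, 0.02], [0.0, 0.0, -6.8], 0]
[[0.77, 0.61, 0.02], [0.0, 0.0, -6.8], 0]
[[0.69, 0.7, 0.02], [0.0, 0.0, -6.8], 0]
[[0.6, 0.78, 0.02], [0.0, 0.0, -6.8], 0]
[[0.51, 0.84, 0.02], [0.0, 0.0, -6.8], 0]
[[0.41, 0.9, 0.02], [0.0, 0.0, -6.8], 0]
[[0.3, 0.94, 0.02], [0.0, 0.0, -6.8], 0]
```

Call:
move_arm:
  moves:
    - [[0.95,-0.27,0],[0,0,-6.8],0]
    - [[0.97,-0.16,0],[0,0,-6.8],0]
    - [[0.98,0,0],[0,0,-6.8],0]
    - [[0.98,0.08,0],[0,0,-6.8],0]
    - [[0.96,0.2,0],[0,0,-6.8],0]

```text
clock: 58.52
position: [0.5088, 0.1234, 0.2422]
ee_rot: [0.548, 0.837, 0.002, 0.002]
ft_force: [1.3, -0.2, -4.8]
grip_width: 0.144
```

Call:
move_arm:
  moves:
    - [[0.93,0.3,0],[0,0,-6.8],0]
    - [[0.89,0.4,0],[0,0,-6.8],0]
    - [[0.84,0.52,0],[0,0,-6.8],0]
    - [[0.77,0.6,0],[0,0,-6.8],0]
    - [[0.7,0.7,0],[0,0,-6.8],0]

```text
clock: 59.15
position: [0.4968, 0.2454, 0.2422]
ee_rot: [0.279, 0.96, 0.001, 0.002]
ft_force: [-0.4, -0.2, -4.2]
grip_width: 0.142
```

Call:
move_arm:
  moves:
    - [[0.6,0.78,0],[0,0,-6.8],0]
    - [[0.5,0.84,0],[0,0,-6.8],0]
    - [[0.4,0.9,0],[0,0,-6.8],0]
    - [[0.3,0.94,0],[0,0,-6.8],0]
    - [[0,0,0],[0,0,0],0]

```text
clock: 59.78
position: [0.4872, 0.3448, 0.242]
ee_rot: [0.045, 0.999, 0.001, 0.002]
ft_force: [0.2, -0.3, -5.2]
grip_width: 0.141
```

```bash
python3 - <<'E'
from h import *
o,r=st(); t=tool(174.8); T=slot(0,.155)+.0026*t[:,0]; print(T); plan(T,t,0)
im,I=snap('scene','s20',1); im2,I2=snap('side','d20',1); im3,I3=snap('wrist','w20',1)
# caddy white mask in the wrist view relative to tool: handle + rim; crate corners in side/scene
for n,i,J in (('scene',im,I),('side',im2,I2)):
    m=((i.min(2)>140)&(i.max(2).astype(int)-i.min(2)<25)).astype(np.uint8)
    p=proj([np.array(o['position'])],J)[0]; print(n,'tcp px',p.round())
# x-alignment by the side camera: dark crate rim near (-y) edge rows
ey=np.array([-cex[1],cex[0]]); w=lambda x,y,z:np.r_[cc+cex*x+ey*y,z]
for J,i,nm in ((I,im,'scene'),(I2,im2,'side')):
    print(nm,proj([w(s*.116,q*.102,.078) for s,q in((-1,-1),(1,-1),(1,1),(-1,1))],J).round(1).tolist())
E
```

```text
t 59.77 pos [0.4872 0.3448 0.242 ] w 0.141 F [ 0.2 -0.3 -5.2]
[[-0.996  0.09   0.004]
 [ 0.09   0.996  0.001]
 [-0.004  0.002 -1.   ]]
q [-0.55  0.27 -0.17  1.52  0.05  1.35  0.75]
[0.4834107  0.34373564 0.155     ]
4 rows
[[0.04, -0.02, 0.87], [0.0, 0.1, 0.0], 0]
[[0.04, -0.02, 0.87], [0.0, 0.1, 0.0], 0]
[[0.04, -0.01, 0.87], [0.0, 0.1, 0.0], 0]
[[0.04, -0.01, 0.87], [0.0, 0.1, 0.0], 0]
scene tcp px [431. 151.]
side tcp px [133. 101.]
scene [[386.6, 173.7], [359.2, 223.8], [451.0, 253.4], [466.9, 195.8]]
side [[126.1, 188.2], [197.7, 152.5], [156.7, 124.2], [87.6, 154.5]]
```

Call:
move_arm:
  moves:
    - [[0.04,-0.02,0.87],[0,0,0],0]
    - [[0.04,-0.02,0.87],[0,0,0],0]
    - [[0.04,-0.01,0.87],[0,0,0],0]
    - [[0.04,-0.01,0.87],[0,0,0],0]
    - [[0,0,0],[0,0,0],0]

```text
clock: 60.55
position: [0.4844, 0.3402, 0.1539]
ee_rot: [0.048, 0.999, -0.001, 0.001]
ft_force: [-0.5, 0.7, -4.1]
grip_width: 0.137
```

```bash
python3 - <<'E'
from h import *
o,r=st(); t=tool(174.8); T=slot(0,.134)+.0026*t[:,0]; plan(T,t,0)
E
```

```text
t 60.55 pos [0.4844 0.3402 0.1539] w 0.137 F [-0.5  0.7 -4.1]
[[-0.995  0.096  0.003]
 [ 0.096  0.995 -0.001]
 [-0.003 -0.001 -1.   ]]
q [-0.55  0.32 -0.17  1.65  0.06  1.18  0.74]
1 rows
[[0.05, 0.14, 0.79], [-0.1, 0.2, -0.3], 0]
```

Call:
move_arm:
  moves:
    - [[0.05,0.14,0.2],[0,0,-0.3],0]
    - [[0,0,0.25],[0,0,0],0]
    - [[0,0,0.25],[0,0,0],0]
    - [[0,0,0],[0,0,0],0]

```text
clock: 61.05
position: [0.4838, 0.3452, 0.1372]
ee_rot: [0.045, 0.999, 0.0, 0.002]
ft_force: [0.4, -0.5, -4.7]
grip_width: 0.14
```

```bash
python3 - <<'E'
from h import *
o,r=st(); t=tool(174.8); T=slot(0,.134)+.0026*t[:,0]; plan(T,t,0)
E
```

```text
t 61.05 pos [0.4838 0.3452 0.1372] w 0.14 F [ 0.4 -0.5 -4.7]
[[-0.996  0.089  0.004]
 [ 0.089  0.996  0.001]
 [-0.004  0.001 -1.   ]]
q [-0.55  0.34 -0.17  1.66  0.07  1.15  0.74]
1 rows
[[0.01, -0.06, 0.13], [0.1, 0.2, 0.1], 0]
```

Call:
move_arm:
  moves:
    - [[0,0,0.12],[0,0,0],0]
    - [[0,0,0.1],[0,0,0],0]
    - [[0,0,0],[0,0,0],0]

```text
clock: 61.42
position: [0.4843, 0.3456, 0.1326]
ee_rot: [0.045, 0.999, 0.001, 0.003]
ft_force: [0.0, 0.3, -2.2]
grip_width: 0.144
```

Call:
move_arm:
  moves:
    - [[0,0,0.06],[0,0,0],0]
    - [[0,0,0],[0,0,0],0]

```text
clock: 61.68
position: [0.4848, 0.3456, 0.132]
ee_rot: [0.045, 0.999, 0.001, 0.003]
ft_force: [-0.1, -2.0, 5.9]
grip_width: 0.142
```

Call:
move_arm:
  moves:
    - [[0,0,-0.02],[0,0,0],0.3]
    - [[0,0,0],[0,0,0],0.45]
    - [[0,0,0],[0,0,0],0.45]
    - [[0,0,-0.5],[0,0,0],0.45]
    - [[0,0,-1],[0,0,0],0.45]

```text
clock: 62.3
position: [0.4835, 0.3452, 0.169]
ee_rot: [0.044, 0.999, 0.0, 0.002]
ft_force: [0.8, -0.3, 0.2]
grip_width: 0.448
```

Call:
move_arm:
  moves:
    - [[0,0,-1],[0,0,0],0.45]
    - [[0,0,-1],[0,0,0],0.45]
    - [[0,0,-1],[0,0,0],0.45]
    - [[0,0,-1],[0,0,0],0.45]
    - [[0.5,0,-1],[0,0,0],0.45]

```text
clock: 62.92
position: [0.4712, 0.346, 0.2953]
ee_rot: [0.045, 0.999, 0.001, 0.003]
ft_force: [-0.6, 0.9, -0.2]
grip_width: 0.45
```

Call:
move_arm:
  moves:
    - [[0.8,-1,0],[0,0,0],0.45]
    - [[0.8,-1,0],[0,0,0],0.45]
    - [[0,-1,0],[0,0,0],0.45]
    - [[0,-1,0],[0,0,0],0.45]
    - [[0,-1,0],[0,0,0],0.45]

```text
clock: 63.55
position: [0.4197, 0.2248, 0.2943]
ee_rot: [0.044, 0.999, 0.001, 0.003]
ft_force: [0.7, -0.1, 0.4]
grip_width: 0.449
```

```bash
python3 - <<'E'
from h import *
st()
# caddy rim (expected top z=.124) and handle (z=.154, TCP range) seen in scene and side
yaw=np.radians(174.8); ex=np.array([np.cos(yaw),np.sin(yaw)]); ey=np.array([-ex[1],ex[0]])
c=cc; w=lambda x,y,z:np.r_[c+ex*x+ey*y,z]
for n in('scene','side'):
    im,I=snap(n,n+'F',1)
    q=proj([w(x,y,.124) for x,y in((.1,.087),(.1,-.087),(-.1,-.087),(-.1,.087))],I)
    qn=proj([w(x,y,.105) for x,y in((.1,.087),(.1,-.087),(-.1,-.087),(-.1,.087))],I)
    L=proj([w(x,s*.0975,.085) for s in(1,-1) for x in(.06,-.02)],I)
    print(n,'rim pred',q.round().tolist(),'if nested lower',qn.round().tolist(),'lugs',L.round().tolist())
    m=((im.min(2)>75)&(im.max(2).astype(int)-im.min(2)<22)).astype(np.uint8)
    x0,y0=(q.min(0)-25).astype(int).clip(0); x1,y1=(q.max(0)+25).astype(int)
    s=im[y0:y1,x0:x1].min(2)
    print('box',x0,y0); 
    for row in s[::4,::4]: print(''.join('%x'%min(15,v//14) for v in row))
E
```

```text
t 63.55 pos [0.4197 0.2248 0.2943] w 0.449 F [ 0.7 -0.1  0.4]
[[-0.996  0.089  0.006]
 [ 0.089  0.996  0.002]
 [-0.006  0.002 -1.   ]]
q [-0.46 -0.02 -0.13  1.74 -0.    1.42  0.9 ]
scene rim pred [[394.0, 164.0], [465.0, 182.0], [450.0, 231.0], [371.0, 206.0]] if nested lower [[392.0, 170.0], [463.0, 189.0], [448.0, 237.0], [369.0, 213.0]] lugs [[383.0, 183.0], [374.0, 200.0], [462.0, 205.0], [457.0, 224.0]]
box 345 138
448699999aaaaa999aaa9999999996556555
4559999999999999999999999999a9766555
5589999999999999999999999999aa689689
5589999999aa9999999999999999aa68a68a
556999aaaaaaaaaaa99a99999999999aa969
556aaaaaaaaaaaaaaa999999999999999959
555aaaaaaaaaaaaaaaa99999999999999988
555aaaaaaaaaa9aa9a999999999755555566
866aaaaaaaaa966779a99999999655555555
99aaaaaaaa9a66666667aaa9999555555555
999aaaaaaa7866666667b7678aa655555555
99a9aaaaabb56666667aa666666788665555
99a9999997856666666b8666666667755555
999999a98a566666669b6666666669aa9766
999999997756786666b9666666666aaaa999
a999aaabb566bbba967666666666776aaa9a
aaaaaa777568bbbbb8666666666686899999
aaaaaa77666bbbbbb8666bb96666a7aa9999
aaaaaa3679
[... 959 characters left out ...]
8999999999999999
66abb956abbba976799777899999999999999
9868bba69ba97679877779999999999999999
bb765bbba8767977778a87689899999999999
8bba9ba876797777998777767788799999988
49bb986688777799777766777788699888555
ab98667977777787776777777779786895555
9866789996777786677777777898776575555
6678999999678976677777789877776455587
7999997688987777777779987777777455586
9999995588998777777998777777775434555
9999995468899867799877777996644334558
8999997445888996977777777973234334558
9888998444589997777777775433334334588
8988888544457997778a77644333344334896
8898889744445788778973234333333368755
8889998874444568765533334333336897555
9888999997444455543333344333589985555
9998889999844444333333333358999855555
```

```bash
python3 -c "
from h import *
print(hand_in())"
```

```text
the job is handed in; nothing more can be done
None
```

The job is done and handed in at about 64 s on the robot's clock. All three tins are packed label-up, and the white caddy stands half-turned on the crate's rim.

- **Tins:** I rolled the three dark tins one flat at a time and laid them flat across the crate. A last wrist-camera measurement before the caddy went on showed all three labels facing up. Two measured 36 x 24 mm. The third was cut off by the picture's edge, but earlier close views had shown it label-up.
- **Caddy:** I turned it half a turn and lowered it. It met no resistance until the tool was at 132 mm. That puts its underside at about 64–66 mm, which fits lugs on the rim. Nested on the tins it would sit near 55 mm.
- **Caddy check:** After release, the scene camera showed the lugs within 1–2 pixels of where they belong with the x axes opposed. I read this from pixel values, since I had used all 16 pictures. The side camera's check was less clear: one lug showed faintly and the others were not distinct.
- **One mishap:** The first tin touched the crate's far rim on the way in, at roughly 30 N total. The tin ended flat and the crate had not moved measurably.
- **Bystanders:** I did not go near the mill, bowl, bottle or the pink and purple look-alikes. I did not measure their positions again at the end.

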